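# Weigh in the trim weights on the sprung hook and pack them in their tray

## Robot

A 6-joint arm with a two-finger parallel gripper is mounted at the origin on the work surface. World frame = base frame: x ahead of the robot, y to its left, z up, the work surface at z = 0. Lengths are in m, angles in rad, forces in N, time in s.
With the tool pointing down it reaches from about 0.225 to 0.875 m from the base axis. Payload 3.4 kg.
Tool frame: the origin (TCP) lies on the mounting face of the last link; the fingertips stand 173 mm ahead of it and the grasp point (between the pads) lies arm.grip_depth ahead of it (arm.grip_depth is the distance from the TCP to the grasp point, in m); z points along the fingers, y is the line along which they close (so a half turn about z gives the same grasp; the last joint's range is limited). The gripper opens to 85 mm and grips with 20 to 120 N. Pads are 22 mm wide; open, the fingers measure 114 mm over their backs; the gripper's body (76 mm by 85 mm) begins 54 mm behind the grasp point. The pads swing forward as they close: fully open they stand 13 mm farther back than shut.
Start: joints at [-1.318, 0.276, 1.505, -0, 1.361, -0.121], TCP at [0.21, -0.535, 0.405] pointing down, gripper open.
Joint ranges: [-2.89, 2.89], [-0.75, 2.08], [0.22, 2.7], [-1.18, 4.32], [0.11, 2.71], [-2.7, 2.7]. Speed limits (rad/s): [2.57, 2.57, 3.14, 3.14, 3.14, 3.14].

## Interface

Orientations are given as a rotation vector (axis times angle).
In Python, from station import arm gives the robot as it stands.
- The arm moves only by the tool jog_arm, never from a script. Its argument "commands" is one flat list of numbers, 6 for each row, row after row: the shift along the tool's x, y, z scaled (see below), then the turn, a rotation vector about the tool's x, y, z scaled (see below). A call has 1 to 8 rows; each row shifts and turns the commanded pose from where the row before left it, along the tool's axes as they then stand; what a row does not reach is not made up. The controller multiplies each number of a shift by 2 cm and each number of a turn by 4 degrees. A row lasts 1/10 s, in which the tool goes at most 50 mm and 8.59 degrees, less where a joint would pass 70% of its speed; a pose out of reach is approached as far as the arm can. A call with a number of a shift or a turn outside -1 to 1 is refused whole. A call with a gripper value outside its range is refused whole. "gripper" is the closure, from 0 (fully open) to 1 (shut), set as the call begins (left out, the last holds). The fingers move at their own pace and stop on an object; "force" is the grip in N (left out, the last holds). Time passes only in rows, so rows that do not move let the fingers close. It gives the time, the measured TCP pose, the force, the opening and the grip force at its end, in the units of the state.
- arm.sense(): the state, without advancing time (a new reading comes with each control period).
- arm.snapshot(name): name is "side" or "top"; returns the picture (480x640x3 uint8, red, green, blue); there is no depth.
- arm.get_calibration(name): a dict with "mtx" (3x3 intrinsics, pixels), "position" and "rotation" of the camera in the world. Camera axes: x right, y down, z forward; pixel columns grow to the right and rows downward; lengths in m; the calibration is good to about 2 mm. A picture is of the moment at which its call begins. get_calibration takes no time and is no camera call.
- arm.finish_job(): hands the job in; it is judged then, once.
The state is a dict: "t": time; "qpos": joint angles; "dq": joint speeds; "joint_torque": joint torques, N m; "tool_pos": TCP position; "ee_rot": TCP orientation; "ft_force": force on the tool from outside, world axes, zero at the start; "ft_torque": the same for the moment, N m; "opening": opening from 0.0 (shut) to 1.0 (fully open); "gripper_force": force on a finger pad.
Only numpy, scipy, OpenCV 4.12 (cv2) and the standard library are available. Lean on these libraries where they do the work, as an engineer would, in place of code of your own. Each camera call takes 0.05 s, during which the arm holds its last target. There are 200 camera calls.

## Task

Weigh in the unpacked aluminium trim weights one at a time, in the order large round, square, oblong, small round (skip any that are missing): hang each by its crossbar across both prongs of the sprung hook, let go, and let it come to rest and hang still for a full second before taking it off, never driving the hook down onto its bottom stop. Seat every weight upright and fully home in the tray pocket of its own shape and size, and leave the hook empty. Leave the other things on the bench where they are.

Things in the scene. Friction and masses are not known exactly. Their poses are not given: they have to be found in the camera images.
- big_round_handle (a point): Trim weight: round base, 96 mm diameter, 30 mm thick, aluminium, 0.28 to 0.7 kg; may be absent. Upright steel tee handle on top, 95 mm overall height. Point: middle of the crossbar, 89 mm above the underside, centred. Crossbar 12 x 12 mm square, 104 mm long along y; its middle is one with the flat stem, 14 mm (x) by 26 mm (y), which runs up to the top. Grip stem and crossbar here, fingers closing along x
- square_handle (a point): Trim weight: square base, 80 x 80 mm, 30 mm thick, aluminium, 0.28 to 0.7 kg; may be absent. Upright steel tee handle on top, 95 mm overall height. Point: middle of the crossbar, 89 mm above the underside, centred. Crossbar 12 x 12 mm square, 104 mm long along y; its middle is one with the flat stem, 14 mm (x) by 26 mm (y), which runs up to the top. Grip stem and crossbar here, fingers closing along x
- oblong_handle (a point): Trim weight: oblong base, 56 mm (along its x) by 110 mm (along its y), 30 mm thick, aluminium, 0.28 to 0.7 kg; may be absent. Upright steel tee handle on top, 95 mm overall height. Point: middle of the crossbar, 89 mm above the underside, centred. Crossbar 12 x 12 mm square, 104 mm long along y; its middle is one with the flat stem, 14 mm (x) by 26 mm (y), which runs up to the top. Grip stem and crossbar here, fingers closing along x
- small_round_handle (a point): Trim weight: round base, 66 mm diameter, 30 mm thick, aluminium, 0.28 to 0.7 kg; may be absent. Upright steel tee handle on top, 95 mm overall height. Point: middle of the crossbar, 89 mm above the underside, centred. Crossbar 12 x 12 mm square, 104 mm long along y; its middle is one with the flat stem, 14 mm (x) by 26 mm (y), which runs up to the top. Grip stem and crossbar here, fingers closing along x
- pocket_big_round (a point): Floor centre of the tray pocket for the weight with round base, 96 mm diameter: that outline plus 4 mm on every side, 16 mm deep, 3 mm chamfer. x, y along the tray's edges: the weight's own x, y go parallel to these, either way round. Fully home, the weight's handle point is 89 mm above this point
- pocket_square (a point): Floor centre of the tray pocket for the weight with square base, 80 x 80 mm: that outline plus 4 mm on every side, 16 mm deep, 3 mm chamfer. x, y along the tray's edges: the weight's own x, y go parallel to these, either way round. Fully home, the weight's handle point is 89 mm above this point
- pocket_oblong (a point): Floor centre of the tray pocket for the weight with oblong base, 56 mm (along its x) by 110 mm (along its y): that outline plus 4 mm on every side, 16 mm deep, 3 mm chamfer. x, y along the tray's edges: the weight's own x, y go parallel to these, either way round. Fully home, the weight's handle point is 89 mm above this point
- pocket_small_round (a point): Floor centre of the tray pocket for the weight with round base, 66 mm diameter: that outline plus 4 mm on every side, 16 mm deep, 3 mm chamfer. x, y along the tray's edges: the weight's own x, y go parallel to these, either way round. Fully home, the weight's handle point is 89 mm above this point
- tray: Fixed plywood tray 250 (x) x 260 (y) mm, 22 mm high, lying on the bench, with four pockets two by two, 120 mm apart, floors 6 mm above the bench. Origin: centre of its underside
- hook_notch (a point): Seat of the twin hook, moves with it; 195 mm above the bench when empty. Two 8 mm prongs at y = +34 and -34 mm. Each has an 18 mm long flat floor, a tip at x = -26 mm rising 14 mm above it and a back stop at x = +30 mm rising 22 mm. Point: midway between the prongs at floor level. A hung crossbar lies along y, its centre 6 mm above this point; the prongs' undersides are 8 mm below this point
- stand: Fixed stand, same yaw as the hook. Origin on the bench under the hook's seat; prong tips point to -x. Carriage and column at x = +140 mm, top 195 mm; foot 12 mm high, x = +85 to +205 mm. A weight comes on from the -x side, crossbar over and base under the prongs (53 mm between base top and crossbar), stem between them, then down; off the same way back
- hook (a joint): Dip of the hook, m: 0 empty, grows downwards, bottom stop at 0.075. Spring 250 N/m, lightly damped: a weight let go on it sinks 10 to 30 mm, bobs, and comes to rest in 2 to 3 s
- tape_roll: Cardboard roll core, 90 mm diameter, 45 mm high. Bystander; origin at its underside. Leave it alone
- collar: Steel collar, 38 mm diameter, 20 mm high, standing among the weights. Bystander; origin at its underside. Leave it alone
- spanner: Spanner, 170 mm. Bystander; origin at its underside. Leave it alone
- driver: Screwdriver, 190 mm. Bystander; origin at its underside. Leave it alone
- cleaner: White jar, 60 mm diameter, 110 mm high. Bystander; origin at its underside. Leave it alone
Not all that is in view belongs to the job. Leave any blue, green or pink look-alike of the part that bears big_round_handle alone.

How it is judged:
By the outcome, as a careful person would: the job done as asked, in the order asked, and still so for the second after the job is handed in, with the robot touching nothing.
Of big_round, square, oblong, small_round only 2 to 3 are there at a start; the rules pass over those that are not, and their reading is None.
At some moment in a run one of big_round, square, oblong, small_round may be knocked a few centimetres aside while the robot is not near it.
It also fails if it takes over 210 s, if anything falls off the work surface, if the arm or the gripper's body presses on something with over 40 N, if the wrist force passes 120 N, or if a joint passes its speed limit or range.

## Working session

There is one attempt and no reset: what is moved stays moved. The work goes in short steps, Python scripts to look and compute and a tool call to move; the robot and the scene stay as the last step left them, time stands still between calls to the robot, and variables do not carry over. Pictures are saved under pics/ and viewed, at most 14 in all, crops included, and the job is handed in when it is done.

Besides the shell and the picture viewer there is one more tool, called after "Request:" in YAML: its name, and indented under it one key for each argument. jog_arm: Moves the arm, as the interface text tells. Its arguments: {"type":"object","properties":{"commands":{"type":"array"},"gripper":{"type":"number"},"force":{"type":"number"}},"required":["commands"]}

```bash
ls; mkdir -p pics; python3 - <<'E'
from station import arm
import cv2
print(arm.grip_depth, arm.sense())
for n in("top","side"):
    c=arm.get_calibration(n);print(n,c)
    cv2.imwrite(f"pics/{n}0.png",arm.snapshot(n)[:,:,::-1])
E
```

```text
pics
0.1547 {'t': 0.0, 'qpos': array([-1.31801116e+00,  2.76581448e-01,  1.50614879e+00,  3.11002974e-05,
        1.36072118e+00, -1.20990857e-01]), 'dq': array([-3.49412243e-04, -5.08991623e-04,  7.52698665e-04, -4.74523405e-04,
        1.11696950e-03,  7.56348746e-05]), 'joint_torque': array([-5.93475716e-05, -4.16781735e+01, -2.45809472e+01, -2.03191494e-04,
        1.11388150e-02,  1.16901177e-06]), 'tool_pos': array([ 0.20990032, -0.53507777,  0.40384092]), 'ee_rot': array([-3.08506624e+00, -5.83359160e-01,  1.44512803e-04]), 'ft_force': array([0.104093  , 0.0861082 , 0.34872643]), 'ft_torque': array([ 0.06542044, -0.00964537, -0.0456651 ]), 'gripper_force': 0.0, 'opening': 0.9946623293812157}
top {'mtx': array([[541.0600281 ,   0.        , 323.48975412],
       [  0.        , 541.0600281 , 246.75564494],
       [  0.        ,   0.        ,   1.        ]]), 'position': array([ 0.44890965, -0.04560482,  1.46764184]), 'rotation': array([-2.16891697,  2.22795647, -0.05764217])}
side {'mtx': array([[553.4947421 ,   0.        , 313.75901862],
       [  0.        , 553.4947421 , 247.52764239],
       [  0.        ,   0.        ,   1.        ]]), 'position': array([ 0.22887796, -1.44839507,  0.96262487]), 'rotation': array([-2.09137047,  0.24380845, -0.13158377])}
```

View pics/top0.png

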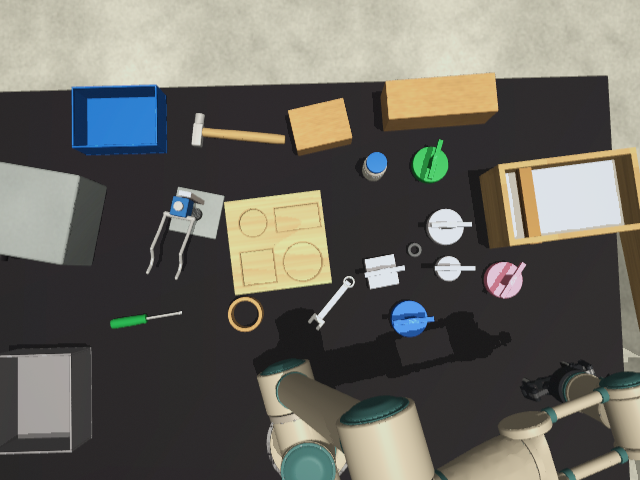

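View pics/side0.png

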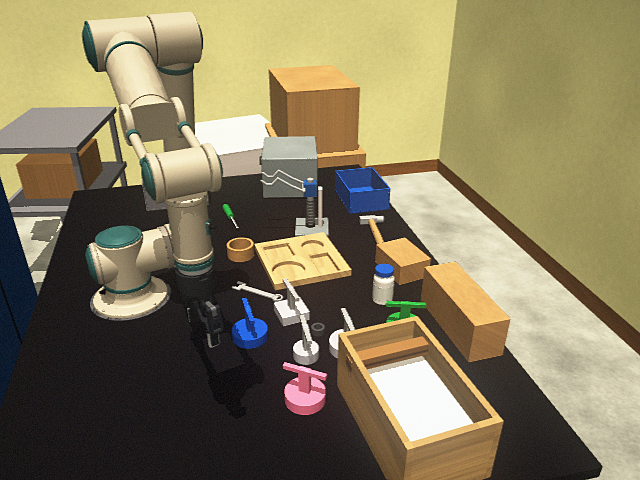

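The top view shows big round (445,226), square (381,270), small round (448,268) and no oblong. The tray is at about (278,243), with pockets small round top left, oblong top right, square bottom left and big round bottom right. The hook prongs are at (150..195, 200..277), with tips toward the bottom. I'll zoom in on those.

```bash
cat > h.py <<'E'
import numpy as np, cv2
from station import arm
from scipy.spatial.transform import Rotation as R
C={n:arm.get_calibration(n) for n in("top","side")}
def ray(n,p):
    c=C[n]; d=R.from_rotvec(c["rotation"]).as_matrix()@np.linalg.solve(c["mtx"],[p[0],p[1],1.]); return c["position"],d
def onz(n,p,z):
    o,d=ray(n,p); return (o+d*(z-o[2])/d[2])
def two(pt,ps):
    o1,d1=ray("top",pt);o2,d2=ray("side",ps)
    s=np.linalg.lstsq(np.c_[d1,-d2],o2-o1,rcond=None)[0]
    a,b=o1+d1*s[0],o2+d2*s[1]; return (a+b)/2,np.linalg.norm(a-b)
def px(n,P):
    c=C[n]; q=c["mtx"]@(R.from_rotvec(c["rotation"]).as_matrix().T@(np.array(P)-c["position"])); return q[:2]/q[2]
def up(im,x0,y0,w,h,s): return cv2.resize(im[y0:y0+h,x0:x0+w],None,fx=s,fy=s,interpolation=cv2.INTER_CUBIC)
E
python3 - <<'E'
from h import *
a=cv2.imread("pics/top0.png");b=cv2.imread("pics/side0.png")
cv2.imwrite("pics/c1.png",np.vstack([up(a,355,200,130,96,6)[:576]]))
cv2.imwrite("pics/c2.png",up(a,135,175,200,130,4))
cv2.imwrite("pics/c3.png",up(b,255,170,110,80,7))
E
```

```text
(no output)
```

View pics/c1.png

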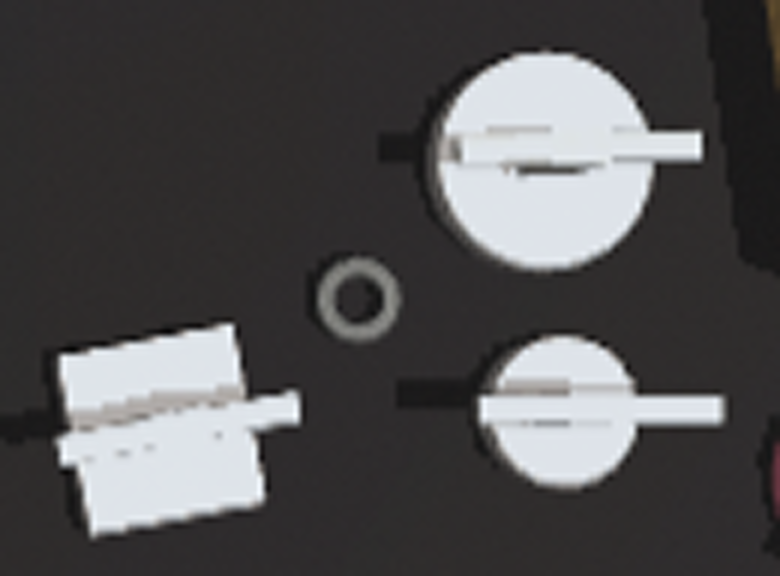

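View pics/c2.png

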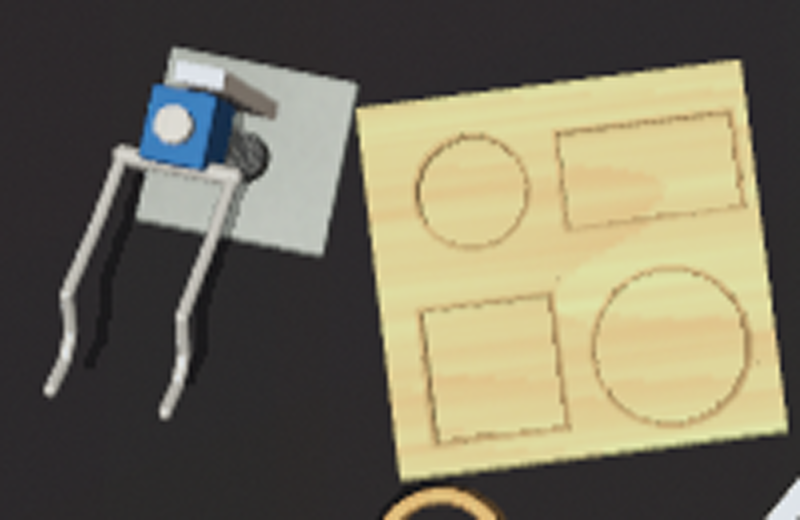

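View pics/c3.png

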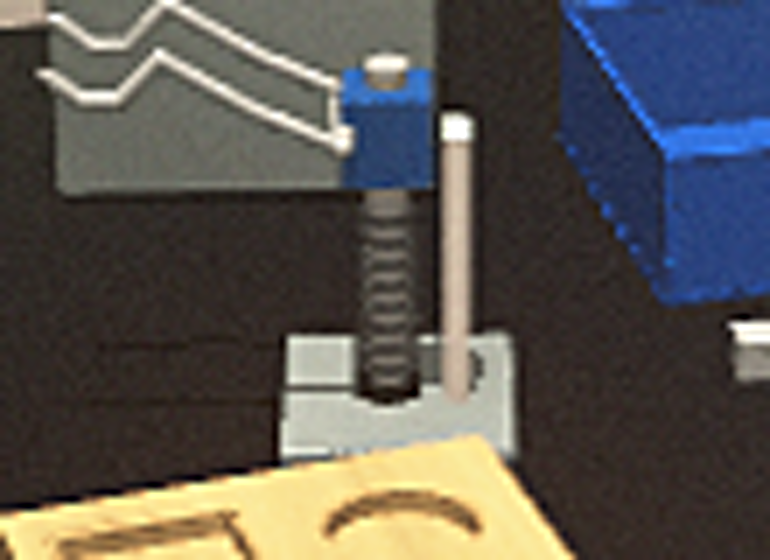

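The crops show all bar ends, the four foot corners, the prong tips and kinks, and the pocket outlines. Next I'll convert them to positions.

```bash
python3 - <<'E'
from h import *
np.set_printoptions(precision=4,suppress=True)
a=cv2.imread("pics/top0.png")
f=lambda p,s,o:(np.array(p)+.5)/s-.5+np.array(o)
O1=(355,200);O2=(135,175)
for n,l,r,c in(("big",(462,147),(702,146),(546,160)),("small",(480,409),(724,410),(562,412)),("sq",(63,450),(299,408),None)):
    L=onz("top",f(l,6,O1),.095);Rr=onz("top",f(r,6,O1),.095);d=Rr-L
    print(n,(L+Rr)/2,"len",np.linalg.norm(d),"yaw",np.degrees(np.arctan2(-d[1],-d[0]))-90, onz("top",f(c,6,O1),.03) if c else "")
# square base corners
q=np.array([onz("top",f(p,6,O1),.03) for p in((58,355),(234,323),(266,503),(92,537))]);print("sq base",q.mean(0),np.linalg.norm(q-np.roll(q,1,0),axis=1))
# tray
q=np.array([onz("top",f(p,4,O2),.022) for p in((357,107),(741,60),(788,433),(402,481))])
tc=q.mean(0);ex=(q[0]+q[1]-q[2]-q[3]);ty=np.arctan2(ex[1],ex[0]);print("tray",tc,np.linalg.norm(q-np.roll(q,1,0),axis=1),"yaw",np.degrees(ty))
for n,p in(("bigp",(671,347)),("smallp",(473,191))): print(n,onz("top",f(p,4,O2),.022))
q=np.array([onz("top",f(p,4,O2),.022) for p in((421,311),(552,294),(569,429),(437,444))]);print("sqp",q.mean(0))
c,s=np.cos(ty),np.sin(ty);T=np.array([[c,-s],[s,c]])
for n,v in(("small",(.06,.06)),("obl",(.06,-.06)),("sq",(-.06,.06)),("big",(-.06,-.06))):print("pred",n,tc[:2]+T@v)
# stand
q=np.array([onz("top",f(p,4,O2),.012) for p in((172,47),(358,85),(324,257),(136,218))])
ex=(q[0]+q[1]-q[2]-q[3]);hy=np.arctan2(ex[1],ex[0]);u=np.array([np.cos(hy),np.sin(hy)])
print("foot",q.mean(0),np.linalg.norm(q-np.roll(q,1,0),axis=1),np.degrees(hy),"seat",q.mean(0)[:2]-.145*u)
tl,tr=[onz("top",f(p,4,O2),.206) for p in((50,391),(166,413))];kl,kr=[onz("top",f(p,4,O2),.215) for p in((68,295),(183,315))]
for n,l,r,x in(("tip",tl,tr,-.026),("kink",kl,kr,.03)):
    d=l-r;h=np.arctan2(d[1],d[0])-np.pi/2;print(n,np.linalg.norm(d),np.degrees(h),"seat",((l+r)/2)[:2]-x*u)
d=kl+kr-tl-tr;print(np.linalg.norm(d)/2,np.degrees(np.arctan2(d[1],d[0])))
# side view check of kinks/tips
g=lambda p:f(p,7,(255,170))
print("two tip R",two(f((166,413),4,O2),g((43,74))),"kink R",two(f((183,315),4,O2),g((160,55))),"kinkL",two(f((68,295),4,O2),g((168,4))))
E
```

```text
big [ 0.5649 -0.3794  0.095 ] len 0.10196534191217217 yaw -1.2873464563185166 [ 0.5648 -0.379   0.03  ]
small [ 0.4532 -0.3836  0.095 ] len 0.10324954066980754 yaw -1.7756962845500652 [ 0.4528 -0.3818  0.03  ]
sq [ 0.4498 -0.2053  0.095 ] len 0.101417869930833 yaw 8.52563976663798 
sq base [ 0.4499 -0.2047  0.03  ] [0.0818 0.0794 0.0808 0.0785]
tray [0.5353 0.0703 0.022 ] [0.2523 0.2597 0.2522 0.2589] yaw 5.6982392743386
bigp [0.4816 0.0054 0.022 ]
smallp [0.5897 0.1354 0.022 ]
sqp [0.4699 0.1233 0.022 ]
pred small [0.589  0.1359]
pred obl [0.6009 0.0165]
pred sq [0.4696 0.124 ]
pred big [0.4815 0.0046]
foot [0.6214 0.2882 0.012 ] [0.1182 0.1286 0.1185 0.1296] -12.391702844968307 seat [0.4798 0.3193]
tip 0.0687877130675468 -12.249078976063144 seat [0.4797 0.3214]
kink 0.06765619873886711 -11.394444107844702 seat [0.4807 0.32  ]
0.05805695925556358 -13.580916365185635
two tip R (array([0.4457, 0.2945, 0.2027]), np.float64(0.0025368544120436577)) kink R (array([0.502 , 0.2813, 0.2125]), np.float64(0.003045034370324415)) kinkL (array([0.5165, 0.3481, 0.2107]), np.float64(0.0008974385583362086))
```

Everything agrees with the stated sizes (bar 104, tray 250x260, tips 68 apart). I'll start by rotating over in place.

```bash
cat >> h.py <<'E'
def W(x,y,yaw,*pts): pass
P=dict(big=(.565,-.3792,-1.3),sq=(.450,-.205,8.5),small=(.453,-.3828,-1.7),hook=(.480,.320,-12.3),
 pbig=(.4815,.005,5.7),psq=(.4697,.1237,5.7),psmall=(.5893,.1357,5.7))
u=np.array([np.cos(np.radians(-12.3)),np.sin(np.radians(-12.3))]); 
P["pre"]=(*(np.array(P["hook"][:2])-.115*u),-12.3)
def legs(*tg):
    """tg: (name or (x,y,yaw), grasp z); prints turn (tool z) then tool-frame shift in command units"""
    s=arm.sense(); p=np.array(s["tool_pos"])-[0,0,arm.grip_depth]; M=R.from_rotvec(s["ee_rot"]).as_matrix()
    y=np.degrees(np.arctan2(M[1,1],M[0,1])); print("t %.1f grasp"%s["t"],p.round(4),"yaw %.2f"%y,"tilt",M[:2,2].round(4),"F",np.round(s["ft_force"],2),"op %.3f gf %.1f"%(s["opening"],s["gripper_force"]))
    for n,z in tg:
        X,Y,yw=P[n] if isinstance(n,str) else n
        d=np.array([X,Y,z])-p; a=np.radians(yw); c,sn=np.cos(a),np.sin(a)
        print(n,z,"turn %.2f"%(-(yw-y)/4),"shift",(np.array([-sn*d[0]+c*d[1],c*d[0]+sn*d[1],-d[2]])/.02).round(2))
        p=np.array([X,Y,z]);y=yw
E
python3 -c "
from h import *
legs(('big',.19),('big',.089))"
```

```text
t 0.1 grasp [ 0.2099 -0.5351  0.2492] yaw -68.58 tilt [-0.0004  0.0016] F [ 0.06 -0.99  0.58] op 1.001 gf 0.0
big 0.19 turn -16.82 shift [ 8.2  17.57  2.96]
big 0.089 turn -0.00 shift [0.   0.   5.05]
```

Request:
jog_arm:
  commands: [0,0,0,0,0,-1,0,0,0,0,0,-1,0,0,0,0,0,-1,0,0,0,0,0,-1,0,0,0,0,0,-1,0,0,0,0,0,-1,0,0,0,0,0,-1,0,0,0,0,0,-1]
  gripper: 0.4
  force: 60

```text
t: 0.9
tool_pos: [0.2099, -0.5352, 0.4042]
ee_rot: [-2.803, -1.416, -0.0]
ft_force: [-0.3, 1.0, -0.5]
opening: 0.596
gripper_force: 0.0
```

Request:
jog_arm:
  commands: [0,0,0,0,0,-1,0,0,0,0,0,-1,0,0,0,0,0,-1,0,0,0,0,0,-1,0,0,0,0,0,-1,0,0,0,0,0,-1,0,0,0,0,0,-1,0,0,0,0,0,-1]

```text
t: 1.7
tool_pos: [0.2099, -0.5352, 0.4042]
ee_rot: [-2.305, -2.133, -0.001]
ft_force: [-0.0, -0.2, 0.4]
opening: 0.605
gripper_force: 0.0
```

```bash
python3 -c "
from h import *
legs(('big',.19),('big',.089))"
```

```text
t 1.7 grasp [ 0.2099 -0.5352  0.2495] yaw -4.42 tilt [-0.0003  0.001 ] F [-0.03 -0.19  0.35] op 0.605 gf 0.0
big 0.19 turn -0.78 shift [ 8.2  17.57  2.97]
big 0.089 turn -0.00 shift [0.   0.   5.05]
```

Request:
jog_arm:
  commands: [0.45,1,0,0,0,-0.2,0.45,1,0,0,0,-0.2,0.45,1,0,0,0,-0.2,0.45,1,0,0,0,-0.2,0.45,1,0,0,0,0,0.45,1,0,0,0,0,0.45,1,0,0,0,0,0.45,1,0,0,0,0]

```text
t: 2.5
tool_pos: [0.3735, -0.4695, 0.4042]
ee_rot: [-2.247, -2.194, -0.0]
ft_force: [0.5, -0.5, 0.2]
opening: 0.598
gripper_force: 0.0
```

Request:
jog_arm:
  commands: [0.45,1,0,0,0,0,0.45,1,0,0,0,0,0.45,1,0,0,0,0,0.45,1,0,0,0,0,0.45,1,0,0,0,0,0.45,1,0,0,0,0,0.45,1,0,0,0,0,0.45,1,0,0,0,0]

```text
t: 3.3
tool_pos: [0.5352, -0.4015, 0.404]
ee_rot: [-2.247, -2.194, 0.0]
ft_force: [0.3, -0.2, 0.1]
opening: 0.599
gripper_force: 0.0
```

Request:
jog_arm:
  commands: [0.5,0.78,0.5,0,0,0,0.5,0.78,0.5,0,0,0,0,0,0.5,0,0,0,0,0,0.5,0,0,0,0,0,0.5,0,0,0,0,0,0.5,0,0,0,0,0,0,0,0,0,0,0,0,0,0,0]

```text
t: 4.1
tool_pos: [0.5658, -0.3831, 0.3446]
ee_rot: [-2.249, -2.194, 0.0]
ft_force: [0.0, -0.3, -0.2]
opening: 0.596
gripper_force: 0.0
```

```bash
python3 -c "
from h import *
legs(('big',.089))
a=arm.snapshot('side');cv2.imwrite('pics/s1.png',up(a[:,:,::-1],230,240,200,150,4))"
```

```text
t 4.1 grasp [ 0.5658 -0.3831  0.1899] yaw -1.42 tilt [-0.0002 -0.    ] F [ 0.03 -0.26 -0.2 ] op 0.596 gf 0.0
big 0.089 turn -0.03 shift [ 0.19 -0.04  5.05]
```

View pics/s1.png

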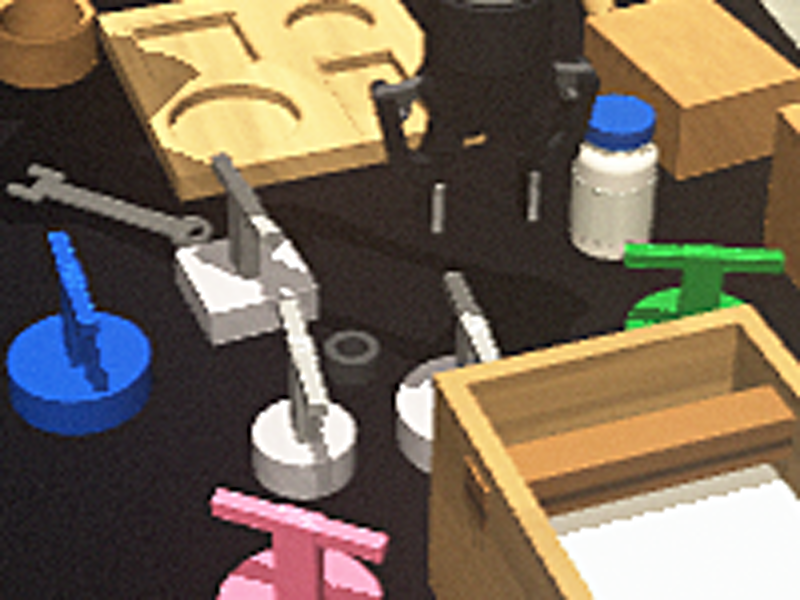

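The open fingers (438,205 and 533,195) straddle the big round's bar, and nothing has moved. I'll descend and grip.

Request:
jog_arm:
  commands: [0.1,0,0.8,0,0,0,0.1,-0.04,0.8,0,0,0,0,0,0.8,0,0,0,0,0,0.8,0,0,0,0,0,0.8,0,0,0,0,0,0.6,0,0,0,0,0,0.45,0,0,0,0,0,0,0,0,0]

```text
t: 4.95
tool_pos: [0.5652, -0.3786, 0.2427]
ee_rot: [-2.247, -2.193, 0.0]
ft_force: [-1.0, 0.4, -0.7]
opening: 0.599
gripper_force: 0.0
```

Request:
jog_arm:
  commands: [0,0,0,0,0,0,0,0,0,0,0,0,0,0,0,0,0,0,0,0,0,0,0,0,0,0,0,0,0,0,0,0,0,0,0,0,0,0,0,0,0,0]
  gripper: 1

```text
t: 5.65
tool_pos: [0.5653, -0.3788, 0.2446]
ee_rot: [2.248, 2.194, -0.001]
ft_force: [-2.8, 0.5, 5.4]
opening: 0.151
gripper_force: 64.1
```

```bash
python3 -c "
from h import *
legs(('big',.228),((.35,.2,-12.3),.228),('pre',.228),('hook',.228))"
```

```text
t 5.7 grasp [ 0.5653 -0.3788  0.0899] yaw -1.38 tilt [ 0.0002 -0.0008] F [-2.8   0.49  5.4 ] op 0.151 gf 64.1
big 0.228 turn -0.02 shift [-0.02 -0.02 -6.91]
(0.35, 0.2, -12.3) 0.228 turn 2.75 shift [ 26.01 -16.67  -0.  ]
pre 0.228 turn -0.00 shift [ 7.25 -0.68 -0.  ]
hook 0.228 turn -0.00 shift [-0.    5.75 -0.  ]
```

Request:
jog_arm:
  commands: [0,0,-0.5,0,0,0,0,0,-1,0,0,0,0,0,-1,0,0,0,0,0,-1,0,0,0,0,0,-1,0,0,0.9,0,0,-1,0,0,0.9,0,0,-0.9,0,0,0.95,0,0,-0.5,0,0,0]

```text
t: 6.45
tool_pos: [0.5658, -0.3785, 0.3824]
ee_rot: [2.447, 1.969, 0.001]
ft_force: [0.7, -0.5, -4.2]
opening: 0.149
gripper_force: 62.8
```

Request:
jog_arm:
  commands: [0,0,0,0,0,0,0,0,0,0,0,0,0,0,0,0,0,0,0,0,0,0,0,0]

```text
t: 6.85
tool_pos: [0.5653, -0.3785, 0.3803]
ee_rot: [-2.446, -1.968, 0.001]
ft_force: [0.2, 0.2, -6.4]
opening: 0.15
gripper_force: 62.8
```

```bash
python3 -c "
from h import *
legs(((.35,.2,-12.3),.228),('pre',.228),('hook',.228))"
```

```text
t 6.8 grasp [ 0.5653 -0.3785  0.2256] yaw -12.37 tilt [-0.0018  0.0016] F [ 0.24  0.17 -6.37] op 0.150 gf 62.8
(0.35, 0.2, -12.3) 0.228 turn -0.02 shift [ 25.97 -16.68  -0.12]
pre 0.228 turn -0.00 shift [ 7.25 -0.68 -0.  ]
hook 0.228 turn -0.00 shift [-0.    5.75 -0.  ]
```

Request:
jog_arm:
  commands: [1,-0.64,0,0,0,0,1,-0.64,0,0,0,0,1,-0.64,0,0,0,0,1,-0.64,0,0,0,0,1,-0.64,0,0,0,0,1,-0.64,0,0,0,0,1,-0.64,0,0,0,0,1,-0.64,0,0,0,0]

```text
t: 7.65
tool_pos: [0.4992, -0.1995, 0.3813]
ee_rot: [-2.448, -1.969, 0.0]
ft_force: [0.1, -0.5, -5.0]
opening: 0.15
gripper_force: 62.6
```

Request:
jog_arm:
  commands: [1,-0.64,0,0,0,0,1,-0.64,0,0,0,0,1,-0.64,0,0,0,0,1,-0.64,0,0,0,0,1,-0.64,0,0,0,0,1,-0.64,0,0,0,0,1,-0.64,0,0,0,0,1,-0.64,0,0,0,0]

```text
t: 8.45
tool_pos: [0.4334, -0.0213, 0.3815]
ee_rot: [-2.448, -1.969, 0.0]
ft_force: [0.3, 0.8, -5.8]
opening: 0.149
gripper_force: 62.6
```

Request:
jog_arm:
  commands: [1,-0.64,0,0,0,0,1,-0.64,0,0,0,0,1,-0.64,0,0,0,0,1,-0.64,0,0,0,0,1,-0.64,0,0,0,0,1,-0.64,0,0,0,0,1,-0.64,0,0,0,0,1,-0.64,0,0,0,0]

```text
t: 9.25
tool_pos: [0.3676, 0.1568, 0.3816]
ee_rot: [2.448, 1.969, 0.0]
ft_force: [0.1, -0.2, -5.7]
opening: 0.148
gripper_force: 62.6
```

Request:
jog_arm:
  commands: [1,-0.65,0,0,0,0,1,-0.65,0,0,0,0,1,-0.1,0,0,0,0,1,-0.1,0,0,0,0,1,-0.1,0,0,0,0,1,-0.1,0,0,0,0,1,-0.1,0,0,0,0,1,-0.1,0,0,0,0]

```text
t: 10.05
tool_pos: [0.3653, 0.3212, 0.3814]
ee_rot: [2.448, 1.969, -0.001]
ft_force: [0.3, 0.4, -5.5]
opening: 0.152
gripper_force: 62.7
```

Request:
jog_arm:
  commands: [0.7,-0.1,0,0,0,0,0.5,0,0,0,0,0,0,0,0,0,0,0,0,0,0,0,0,0]

```text
t: 10.45
tool_pos: [0.3686, 0.3439, 0.3814]
ee_rot: [2.447, 1.969, -0.002]
ft_force: [0.6, 0.4, -4.8]
opening: 0.149
gripper_force: 62.7
```

```bash
python3 -c "
from h import *
legs(('pre',.228),('hook',.228))
a=arm.snapshot('side');cv2.imwrite('pics/s2.png',up(a[:,:,::-1],200,130,160,120,5))"
```

```text
t 10.4 grasp [0.3686 0.3439 0.2267] yaw -12.37 tilt [-0.0006 -0.0015] F [ 0.64  0.35 -4.84] op 0.149 gf 62.7
pre 0.228 turn -0.02 shift [ 0.02 -0.05 -0.06]
hook 0.228 turn -0.00 shift [-0.    5.75 -0.  ]
```

View pics/s2.png

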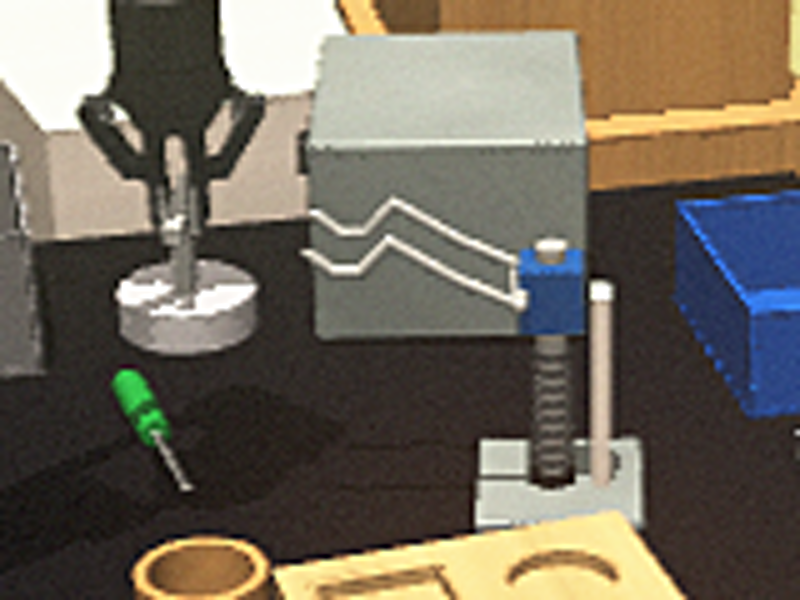

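The weight hangs left of the prongs (tips at 305,250 and 312,212), at the right height. I'll slide it in.

Request:
jog_arm:
  commands: [0,0.7,-0.05,0,0,0,0,0.8,0,0,0,0,0,0.8,0,0,0,0,0,0.8,0,0,0,0,0,0.8,0,0,0,0,0,0.8,0,0,0,0,0,0.6,0,0,0,0,0,0.4,0,0,0,0]

```text
t: 11.3
tool_pos: [0.4815, 0.3195, 0.3824]
ee_rot: [2.449, 1.968, -0.0]
ft_force: [-0.1, -0.8, -5.1]
opening: 0.149
gripper_force: 62.7
```

Request:
jog_arm:
  commands: [0,0,0.3,0,0,0,0,0,0.3,0,0,0,0,0,0.3,0,0,0,0,0,0,0,0,0]

```text
t: 11.7
tool_pos: [0.4789, 0.3199, 0.3632]
ee_rot: [-2.447, -1.969, 0.005]
ft_force: [-0.0, 0.7, -5.4]
opening: 0.148
gripper_force: 62.6
```

```bash
python3 -c "
from h import *
legs(('hook',.201))
a=arm.snapshot('top')[:,:,::-1];b=arm.snapshot('side')[:,:,::-1];cv2.imwrite('pics/s3.png',np.hstack([up(b,230,140,130,130,3),up(a,110,170,130,130,3)]))"
```

```text
t 11.7 grasp [0.4789 0.3199 0.2085] yaw -12.35 tilt [-0.0031 -0.0015] F [-0.01  0.75 -5.44] op 0.148 gf 62.6
hook 0.201 turn -0.01 shift [0.02 0.05 0.38]
```

View pics/s3.png

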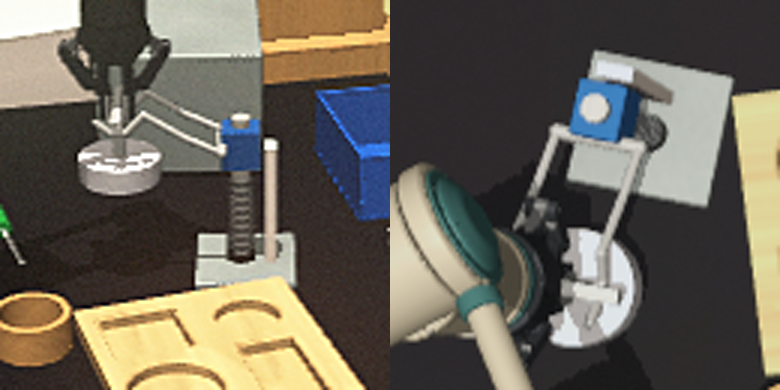

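The bar lies over both prongs. I'll lower it until the spring carries most of the weight.

Request:
jog_arm:
  commands: [0,0.05,0.2,0,0,0,0,0,0.2,0,0,0,0,0,0.2,0,0,0,0,0,0.2,0,0,0,0,0,0.2,0,0,0,0,0,0.2,0,0,0,0,0,0,0,0,0,0,0,0,0,0,0]

```text
t: 12.6
tool_pos: [0.4811, 0.3198, 0.341]
ee_rot: [2.448, 1.969, 0.001]
ft_force: [-0.3, -0.0, -0.9]
opening: 0.152
gripper_force: 63.2
```

Request:
jog_arm:
  commands: [0,0,0,0,0,0,0,0,0,0,0,0,0,0,0,0,0,0]

```text
t: 12.9
tool_pos: [0.4811, 0.3197, 0.3409]
ee_rot: [2.448, 1.969, 0.001]
ft_force: [-0.1, 1.0, -1.2]
opening: 0.149
gripper_force: 63.2
```

```bash
python3 -c "
from h import *
legs(('hook',.184))"
```

```text
t 12.9 grasp [0.4811 0.3197 0.1862] yaw -12.38 tilt [0.0006 0.0003] F [-0.13  0.99 -1.17] op 0.149 gf 63.2
hook 0.184 turn -0.02 shift [ 0.   -0.06  0.11]
```

Request:
jog_arm:
  commands: [0,0,0.15,0,0,0,0,0,0,0,0,0,0,0,0,0,0,0]

```text
t: 13.2
tool_pos: [0.4811, 0.3198, 0.3377]
ee_rot: [2.448, 1.969, 0.001]
ft_force: [-0.0, 1.2, -1.2]
opening: 0.149
gripper_force: 63.3
```

Request:
jog_arm:
  commands: [0,0,0,0,0,0,0,0,0,0,0,0,0,0,0,0,0,0,0,0,0,0,0,0,0,0,0,0,0,0,0,0,-0.5,0,0,0,0,0,-0.8,0,0,0,0,0,-0.8,0,0,0]
  gripper: 0.4

```text
t: 14.0
tool_pos: [0.481, 0.3197, 0.3807]
ee_rot: [2.448, 1.969, -0.0]
ft_force: [0.1, 0.0, 0.7]
opening: 0.597
gripper_force: 0.0
```

Request:
jog_arm:
  commands: [0,0,-0.8,0,0,0,0,0,-0.8,0,0,0,0,0,-0.3,0,0,0,0,0,0,0,0,0,0,0,0,0,0,0,0,0,0,0,0,0,0,0,0,0,0,0,0,0,0,0,0,0]

```text
t: 14.8
tool_pos: [0.481, 0.3197, 0.4171]
ee_rot: [-2.448, -1.969, 0.002]
ft_force: [-0.6, -0.3, -0.2]
opening: 0.601
gripper_force: 0.0
```

Request:
jog_arm:
  commands: [0,0,0,0,0,0,0,0,0,0,0,0,0,0,0,0,0,0,0,0,0,0,0,0,0,0,0,0,0,0,0,0,0,0,0,0,0,0,0,0,0,0,0,0,0,0,0,0]

```text
t: 15.6
tool_pos: [0.481, 0.3197, 0.4177]
ee_rot: [2.448, 1.969, 0.0]
ft_force: [-0.4, -0.4, 0.4]
opening: 0.599
gripper_force: 0.0
```

Request:
jog_arm:
  commands: [0,0,0,0,0,0,0,0,0,0,0,0,0,0,0,0,0,0,0,0,0,0,0,0,0,0,0,0,0,0,0,0,0,0,0,0,0,0,0,0,0,0,0,0,0,0,0,0]

```text
t: 16.4
tool_pos: [0.481, 0.3197, 0.4177]
ee_rot: [2.448, 1.969, -0.0]
ft_force: [-0.1, 1.3, -0.3]
opening: 0.598
gripper_force: 0.0
```

Request:
jog_arm:
  commands: [0,0,0,0,0,0,0,0,0,0,0,0,0,0,0,0,0,0,0,0,0,0,0,0,0,0,0,0,0,0,0,0,0,0,0,0,0,0,0,0,0,0,0,0,0,0,0,0]

```text
t: 17.2
tool_pos: [0.481, 0.3197, 0.4177]
ee_rot: [2.448, 1.969, -0.0]
ft_force: [0.9, -0.1, -0.5]
opening: 0.599
gripper_force: 0.0
```

```bash
cat >> h.py <<'E'
def still(n=6):
    I=[arm.snapshot('side')[130:270,220:340].astype(int) for _ in range(n)]
    print("diff",[int((abs(I[k]-I[0]).max(2)>40).sum()) for k in range(n)]); return arm.snapshot('side')[:,:,::-1]
E
python3 -c "
from h import *
b=still()
legs(('hook',.178))
cv2.imwrite('pics/s4.png',up(b,230,140,130,120,5))"
```

```text
diff [0, 0, 0, 0, 0, 0]
t 17.6 grasp [0.481  0.3197 0.2629] yaw -12.38 tilt [-0.     -0.0001] F [ 0.09  0.12 -0.67] op 0.600 gf 0.0
hook 0.178 turn -0.02 shift [ 0.   -0.05  4.25]
```

View pics/s4.png

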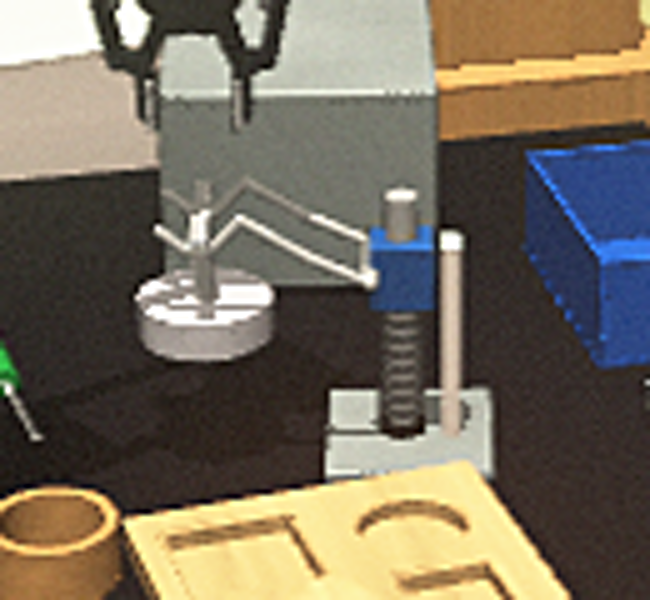

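It hangs still on both prongs. I'll wait a little longer, then regrip, lift and back off.

Request:
jog_arm:
  commands: [0,0,0,0,0,0,0,0,0,0,0,0,0,0,0,0,0,0,0,0,0,0,0,0,0,0,0,0,0,0,0,0,0,0,0,0,0,0,0,0,0,0,0,0,0,0,0,0]

```text
t: 18.35
tool_pos: [0.481, 0.3197, 0.4177]
ee_rot: [2.448, 1.969, -0.0]
ft_force: [-0.1, -0.1, -0.2]
opening: 0.599
gripper_force: 0.0
```

Request:
jog_arm:
  commands: [0,0,0,0,0,0,0,0,0,0,0,0,0,0,0,0,0,0,0,0,0,0,0,0,0,0,0,0,0,0,0,0,0,0,0,0,0,0,0,0,0,0,0,0,0,0,0,0]

```text
t: 19.15
tool_pos: [0.481, 0.3197, 0.4176]
ee_rot: [2.448, 1.969, -0.0]
ft_force: [0.8, -0.2, -0.0]
opening: 0.603
gripper_force: 0.0
```

Request:
jog_arm:
  commands: [0,0,0.7,0,0,0,0,0,0.7,0,0,0,0,0,0.7,0,0,0,0,0,0.7,0,0,0,0,0,0.7,0,0,0,0,0,0.5,0,0,0,0,0,0.25,0,0,0,0,0,0,0,0,0]

```text
t: 19.95
tool_pos: [0.4809, 0.3196, 0.3321]
ee_rot: [-2.448, -1.969, 0.002]
ft_force: [0.3, -0.7, -0.4]
opening: 0.598
gripper_force: 0.0
```

Request:
jog_arm:
  commands: [0,0,0,0,0,0,0,0,0,0,0,0,0,0,0,0,0,0,0,0,0,0,0,0,0,0,0,0,0,0,0,0,0,0,0,0,0,0,0,0,0,0]
  gripper: 1

```text
t: 20.65
tool_pos: [0.4812, 0.3198, 0.3328]
ee_rot: [2.448, 1.969, 0.001]
ft_force: [-0.2, 1.2, 0.5]
opening: 0.151
gripper_force: 62.7
```

Request:
jog_arm:
  commands: [0,0,-0.3,0,0,0,0,0,-0.4,0,0,0,0,0,-0.4,0,0,0,0,0,-0.4,0,0,0,0,0,-0.4,0,0,0,0,0,-0.4,0,0,0,0,0,-0.3,0,0,0,0,0,0,0,0,0]

```text
t: 21.45
tool_pos: [0.4812, 0.3198, 0.3858]
ee_rot: [2.448, 1.969, 0.003]
ft_force: [0.8, -0.0, -5.7]
opening: 0.152
gripper_force: 62.0
```

```bash
python3 -c "
from h import *
legs(('hook',.228),('pre',.228),((.37,.2,-12.3),.228),('pbig',.228),('pbig',.120),('pbig',.0945))"
```

```text
t 21.4 grasp [0.4812 0.3198 0.2311] yaw -12.38 tilt [0.0018 0.0008] F [ 0.83 -0.01 -5.72] op 0.152 gf 62.0
hook 0.228 turn -0.02 shift [-0.   -0.06  0.15]
pre 0.228 turn -0.00 shift [ 0.   -5.75 -0.  ]
(0.37, 0.2, -12.3) 0.228 turn -0.00 shift [-7.03  1.65 -0.  ]
pbig 0.228 turn -4.50 shift [-10.26   4.58  -0.  ]
pbig 0.12 turn -0.00 shift [0.  0.  5.4]
pbig 0.0945 turn -0.00 shift [0.   0.   1.27]
```

Request:
jog_arm:
  commands: [0,-0.5,0.1,0,0,0,0,-0.9,0,0,0,0,0,-0.9,0,0,0,0,0,-0.9,0,0,0,0,0,-0.9,0,0,0,0,0,-0.9,0,0,0,0,0,-0.8,0,0,0,0,-0.7,0,0,0,0,0]

```text
t: 22.25
tool_pos: [0.3624, 0.3321, 0.3828]
ee_rot: [-2.444, -1.971, -0.001]
ft_force: [0.9, -0.0, -4.7]
opening: 0.152
gripper_force: 61.9
```

Request:
jog_arm:
  commands: [-0.9,0,0,0,0,0,-0.9,0.3,0,0,0,0,-0.9,0.3,0,0,0,0,-0.9,0.3,0,0,0,0,-0.9,0.3,0,0,0,0,-0.9,0.3,0,0,0,0,-0.9,0.15,0,0,0,0,0,0,0,0,0,-0.9]

```text
t: 23.05
tool_pos: [0.3694, 0.1977, 0.3827]
ee_rot: [2.385, 2.042, -0.003]
ft_force: [-0.6, 1.6, -5.1]
opening: 0.148
gripper_force: 61.9
```

Request:
jog_arm:
  commands: [0,0,0,0,0,-0.9,0,0,0,0,0,-0.9,0,0,0,0,0,-0.9,0,0,0,0,0,-0.9,-0.9,0.4,0,0,0,0,-0.9,0.4,0,0,0,0,-0.9,0.4,0,0,0,0,-0.9,0.4,0,0,0,0]

```text
t: 23.85
tool_pos: [0.4087, 0.1304, 0.3828]
ee_rot: [2.11, 2.326, -0.001]
ft_force: [-0.6, 0.6, -5.6]
opening: 0.153
gripper_force: 61.9
```

Request:
jog_arm:
  commands: [-0.9,0.4,0,0,0,0,-0.9,0.4,0,0,0,0,-0.9,0.4,0,0,0,0,-0.9,0.4,0,0,0,0,-0.9,0.4,0,0,0,0,-0.9,0.4,0,0,0,0,-0.7,0.4,0,0,0,0,-0.5,0.2,0,0,0,0]

```text
t: 24.65
tool_pos: [0.482, 0.005, 0.3828]
ee_rot: [2.111, 2.325, 0.0]
ft_force: [-0.1, 0.2, -5.1]
opening: 0.149
gripper_force: 61.9
```

Request:
jog_arm:
  commands: [0,0,0,0,0,0,0,0,0,0,0,0,0,0,0,0,0,0]

```text
t: 24.95
tool_pos: [0.4809, 0.0073, 0.3826]
ee_rot: [-2.109, -2.327, 0.0]
ft_force: [0.1, 0.4, -4.8]
opening: 0.148
gripper_force: 61.9
```

```bash
python3 -c "
from h import *
legs(('pbig',.115),('pbig',.0945))"
```

```text
t 24.9 grasp [0.4809 0.0073 0.2279] yaw 5.65 tilt [-0.0009  0.0006] F [ 0.1   0.45 -4.77] op 0.148 gf 61.9
pbig 0.115 turn -0.01 shift [-0.12  0.02  5.64]
pbig 0.0945 turn -0.00 shift [0.   0.   1.03]
```

Request:
jog_arm:
  commands: [-0.06,0,0.8,0,0,0,-0.06,0.02,0.8,0,0,0,0,0,0.8,0,0,0,0,0,0.8,0,0,0,0,0,0.8,0,0,0,0,0,0.8,0,0,0,0,0,0.6,0,0,0,0,0,0.2,0,0,0]

```text
t: 25.75
tool_pos: [0.4813, 0.0052, 0.2696]
ee_rot: [-2.107, -2.327, 0.002]
ft_force: [-0.2, -1.3, -5.1]
opening: 0.148
gripper_force: 61.8
```

Request:
jog_arm:
  commands: [0,0,0.2,0,0,0,0,0,0.2,0,0,0,0,0,0.2,0,0,0,0,0,0.2,0,0,0,0,0,0,0,0,0,0,0,0,0,0,0]

```text
t: 26.35
tool_pos: [0.4821, 0.0043, 0.2547]
ee_rot: [2.11, 2.327, -0.0]
ft_force: [0.2, -0.1, -5.5]
opening: 0.151
gripper_force: 61.8
```

```bash
python3 -c "
from h import *
legs(('pbig',.0945))"
```

```text
t 26.4 grasp [0.4821 0.0043 0.1   ] yaw 5.61 tilt [ 0.0001 -0.0001] F [ 0.16 -0.09 -5.52] op 0.151 gf 61.8
pbig 0.0945 turn -0.02 shift [ 0.04 -0.03  0.28]
```

Request:
jog_arm:
  commands: [0,0,0.15,0,0,0,0,0,0.1,0,0,0,0,0,0,0,0,0,0,0,0,0,0,0]

```text
t: 26.75
tool_pos: [0.4821, 0.0043, 0.2496]
ee_rot: [-2.11, -2.328, 0.0]
ft_force: [-1.0, -0.5, -5.9]
opening: 0.149
gripper_force: 61.8
```

```bash
python3 -c "
from h import *
legs(('pbig',.0945),('sq',.228),('sq',.089))"
```

```text
t 26.8 grasp [0.4821 0.0043 0.0949] yaw 5.61 tilt [-0.0001 -0.0001] F [-0.96 -0.53 -5.89] op 0.149 gf 61.8
pbig 0.0945 turn -0.02 shift [ 0.04 -0.03  0.02]
sq 0.228 turn -0.70 shift [-10.15  -3.11  -6.68]
sq 0.089 turn -0.00 shift [0.   0.   6.95]
```

Request:
jog_arm:
  commands: [0,0,0.05,0,0,0,0,0,0.05,0,0,0,0,0,0,0,0,0,0,0,0,0,0,0]

```text
t: 27.15
tool_pos: [0.4821, 0.0043, 0.2491]
ee_rot: [2.109, 2.327, 0.0]
ft_force: [-3.4, 0.1, 5.7]
opening: 0.149
gripper_force: 63.5
```

```bash
python3 -c "
from h import *
legs()"
```

```text
t 27.1 grasp [0.4821 0.0043 0.0944] yaw 5.62 tilt [ 0.0009 -0.0004] F [-3.37  0.13  5.7 ] op 0.149 gf 63.5
```

Request:
jog_arm:
  commands: [0,0,0.05,0,0,0,0,0,0,0,0,0,0,0,0,0,0,0]

```text
t: 27.45
tool_pos: [0.4821, 0.0043, 0.249]
ee_rot: [2.109, 2.327, 0.001]
ft_force: [-4.9, 0.4, 13.8]
opening: 0.15
gripper_force: 64.6
```

It's on the pocket floor, with the handle at 0.0944. I'll release, rise and look.

Request:
jog_arm:
  commands: [0,0,-0.1,0,0,0,0,0,0,0,0,0,0,0,0,0,0,0,0,0,0,0,0,0,0,0,-0.5,0,0,0,0,0,-1,0,0,0,0,0,-1,0,0,0,0,0,-1,0,0,0]
  gripper: 0.4

```text
t: 28.25
tool_pos: [0.4821, 0.0044, 0.3199]
ee_rot: [2.11, 2.328, -0.0]
ft_force: [-0.0, 0.1, 0.9]
opening: 0.603
gripper_force: 0.0
```

Request:
jog_arm:
  commands: [0,0,-1,0,0,0,0,0,-1,0,0,0,0,0,-0.7,0,0,0,0,-1,0,0,0,0,0,-1,0,0,0,-0.3,0,-1,0,0,0,-0.3,0,0,0,0,0,0,0,0,0,0,0,0]

```text
t: 29.05
tool_pos: [0.4227, -0.002, 0.3734]
ee_rot: [2.06, 2.369, 0.002]
ft_force: [0.6, 0.3, 0.9]
opening: 0.6
gripper_force: 0.0
```

```bash
python3 -c "
from h import *
legs(('sq',.228),('sq',.089))
a=arm.snapshot('top')[:,:,::-1].copy();o=cv2.imread('pics/top0.png')
cv2.imwrite('pics/t2.png',up(a,210,150,270,190,2.9) if 0 else cv2.resize(a[150:340,210:480],None,fx=2.9,fy=2.9,interpolation=cv2.INTER_CUBIC))
for im in(o,a):
  for x,y,w,h in((355,245,55,50),(428,252,52,30)):
    m=im[y:y+h,x:x+w].min(2)>150;ys,xs=np.nonzero(m);print(m.sum(),xs.mean()+x,ys.mean()+y)"
```

```text
t 29.1 grasp [ 0.4227 -0.002   0.2187] yaw 7.98 tilt [ 0.0021 -0.0003] F [0.58 0.26 0.88] op 0.600 gf 0.0
sq 0.228 turn -0.13 shift [-10.24  -0.15  -0.47]
sq 0.089 turn -0.00 shift [0.   0.   6.95]
932 382.1019313304721 270.9613733905579
524 450.45992366412213 268.1374045801527
933 382.11575562700966 270.9560557341908
446 454.55381165919283 258.7937219730942
```

View pics/t2.png

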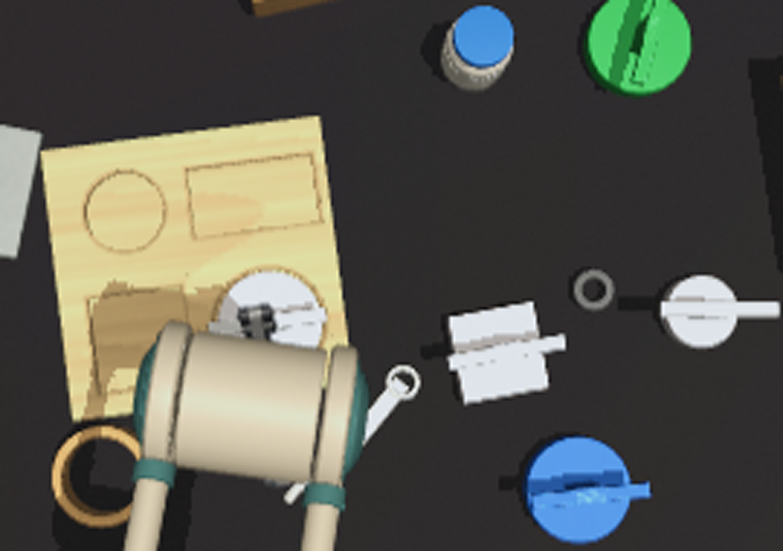

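The big round sits in its pocket. The square is unmoved. The small round was knocked to about (452,256), so I'll re-measure it later. Next is the square.

Request:
jog_arm:
  commands: [-1,0,0,0,0,-0.1,-1,-0.05,0,0,0,0,-1,-0.1,0,0,0,0,-1,0,0,0,0,0,-1,0,0,0,0,0,-1,0,0,0,0,0,-1,0,0,0,0,0,-1,0,0,0,0,0]

```text
t: 29.9
tool_pos: [0.444, -0.1619, 0.3727]
ee_rot: [2.052, 2.378, 0.0]
ft_force: [0.3, -0.5, 0.5]
opening: 0.598
gripper_force: 0.0
```

Request:
jog_arm:
  commands: [-1,0,0,0,0,0,-0.9,0,0,0,0,0,-0.3,0,0,0,0,0,0,0,0.5,0,0,0,0,0,0.5,0,0,0,0,0,0,0,0,0,0,0,0,0,0,0]

```text
t: 30.6
tool_pos: [0.4489, -0.2034, 0.3521]
ee_rot: [-2.05, -2.378, 0.0]
ft_force: [-0.1, 0.3, 0.7]
opening: 0.598
gripper_force: 0.0
```

```bash
python3 -c "
from h import *
legs(('sq',.089))"
```

```text
t 30.6 grasp [ 0.4489 -0.2034  0.1974] yaw 8.46 tilt [-0.0012  0.001 ] F [-0.11  0.29  0.68] op 0.598 gf 0.0
sq 0.089 turn -0.01 shift [-0.09  0.04  5.42]
```

Request:
jog_arm:
  commands: [-0.04,0.04,0.9,0,0,0,0,0,0.9,0,0,0,0,0,0.9,0,0,0,0,0,0.9,0,0,0,0,0,0.8,0,0,0,0,0,0.6,0,0,0,0,0,0.4,0,0,0,0,0,0,0,0,0]

```text
t: 31.4
tool_pos: [0.4499, -0.2044, 0.2441]
ee_rot: [-2.051, -2.378, 0.0]
ft_force: [-0.3, 0.5, -0.1]
opening: 0.598
gripper_force: 0.0
```

Request:
jog_arm:
  commands: [0,0,0,0,0,0,0,0,0,0,0,0,0,0,0,0,0,0,0,0,0,0,0,0,0,0,0,0,0,0,0,0,0,0,0,0,0,0,0,0,0,0]
  gripper: 1

```text
t: 32.1
tool_pos: [0.4505, -0.2051, 0.2456]
ee_rot: [2.051, 2.377, 0.0]
ft_force: [-0.6, 0.8, 6.2]
opening: 0.145
gripper_force: 60.0
```

Request:
jog_arm:
  commands: [0,0,-0.5,0,0,0,0,0,-1,0,0,0,0,0,-1,0,0,0,0,0,-1,0,0,1,0,0,-1,0,0,1,0,0,-1,0,0,1,0,0,-1,0,0,1,0,0,-0.5,0,0,1]

```text
t: 32.9
tool_pos: [0.4499, -0.2047, 0.3859]
ee_rot: [2.437, 1.982, 0.0]
ft_force: [-0.3, 0.6, -5.6]
opening: 0.152
gripper_force: 59.0
```

Request:
jog_arm:
  commands: [0,0,0,0,0,0.2,0,0,0,0,0,0,0,0,0,0,0,0,0,0,0,0,0,0]

```text
t: 33.3
tool_pos: [0.4498, -0.2047, 0.3836]
ee_rot: [-2.446, -1.968, 0.001]
ft_force: [0.2, 0.2, -5.0]
opening: 0.15
gripper_force: 59.0
```

```bash
python3 -c "
from h import *
legs(((.35,.2,-12.3),.228),('pre',.228),('hook',.228))"
```

```text
t 33.3 grasp [ 0.4498 -0.2047  0.2289] yaw -12.35 tilt [-0.0021  0.0012] F [ 0.21  0.25 -5.03] op 0.150 gf 59.0
(0.35, 0.2, -12.3) 0.228 turn -0.01 shift [18.71 -9.19  0.05]
pre 0.228 turn -0.00 shift [ 7.25 -0.68 -0.  ]
hook 0.228 turn -0.00 shift [-0.    5.75 -0.  ]
```

Request:
jog_arm:
  commands: [1,-0.49,0,0,0,0,1,-0.49,0,0,0,0,1,-0.49,0,0,0,0,1,-0.49,0,0,0,0,1,-0.49,0,0,0,0,1,-0.49,0,0,0,0,1,-0.49,0,0,0,0,1,-0.49,0,0,0,0]

```text
t: 34.1
tool_pos: [0.4074, -0.0309, 0.3842]
ee_rot: [-2.447, -1.969, 0.001]
ft_force: [0.0, -0.9, -5.6]
opening: 0.15
gripper_force: 59.0
```

Request:
jog_arm:
  commands: [1,-0.49,0,0,0,0,1,-0.49,0,0,0,0,1,-0.49,0,0,0,0,1,-0.49,0,0,0,0,1,-0.49,0,0,0,0,1,-0.49,0,0,0,0,1,-0.49,0,0,0,0,1,-0.49,0,0,0,0]

```text
t: 34.9
tool_pos: [0.365, 0.1421, 0.3842]
ee_rot: [-2.447, -1.969, 0.001]
ft_force: [-0.0, 0.1, -6.5]
opening: 0.149
gripper_force: 59.0
```

Request:
jog_arm:
  commands: [0.9,-0.45,0,0,0,0,0.9,-0.45,0,0,0,0,0.9,-0.45,0,0,0,0,0.9,-0.1,0,0,0,0,0.9,-0.1,0,0,0,0,0.9,-0.1,0,0,0,0,0.9,-0.1,0,0,0,0,0.9,-0.1,0,0,0,0]

```text
t: 35.7
tool_pos: [0.3601, 0.2906, 0.3841]
ee_rot: [-2.447, -1.97, 0.002]
ft_force: [-0.6, 0.4, -4.2]
opening: 0.148
gripper_force: 59.0
```

Request:
jog_arm:
  commands: [0.9,-0.1,0,0,0,0,0.9,-0.1,0,0,0,0,0.6,0,0,0,0,0,0.3,0,0,0,0,0,0,0,0,0,0,0,0,0,0,0,0,0]

```text
t: 36.3
tool_pos: [0.3679, 0.343, 0.3844]
ee_rot: [2.448, 1.969, -0.002]
ft_force: [0.4, -0.3, -4.6]
opening: 0.152
gripper_force: 59.0
```

```bash
python3 -c "
from h import *
legs(('pre',.228),('hook',.228),('hook',.208))"
```

```text
t 36.3 grasp [0.3679 0.343  0.2297] yaw -12.38 tilt [-0.0007 -0.0014] F [ 0.38 -0.3  -4.63] op 0.152 gf 59.0
pre 0.228 turn -0.02 shift [ 0.07 -0.03  0.09]
hook 0.228 turn -0.00 shift [-0.    5.75 -0.  ]
hook 0.208 turn -0.00 shift [0. 0. 1.]
```

Request:
jog_arm:
  commands: [0.04,0.7,0,0,0,0,0.03,0.8,0,0,0,0,0,0.8,0,0,0,0,0,0.8,0,0,0,0,0,0.8,0,0,0,0,0,0.8,0,0,0,0,0,0.6,0,0,0,0,0,0.42,0,0,0,0]

```text
t: 37.1
tool_pos: [0.4814, 0.32, 0.3844]
ee_rot: [2.449, 1.968, -0.0]
ft_force: [-0.3, 0.5, -5.5]
opening: 0.148
gripper_force: 59.1
```

Request:
jog_arm:
  commands: [0,0,0.3,0,0,0,0,0,0.3,0,0,0,0,0,0.3,0,0,0,0,0,0,0,0,0]

```text
t: 37.5
tool_pos: [0.4789, 0.3203, 0.3652]
ee_rot: [-2.447, -1.969, 0.005]
ft_force: [-0.2, 0.7, -4.4]
opening: 0.151
gripper_force: 59.0
```

```bash
python3 -c "
from h import *
legs(('hook',.185))"
```

```text
t 37.5 grasp [0.4789 0.3203 0.2105] yaw -12.34 tilt [-0.003  -0.0014] F [-0.25  0.74 -4.44] op 0.151 gf 59.0
hook 0.185 turn -0.01 shift [-0.    0.06  1.28]
```

Request:
jog_arm:
  commands: [0,0,0.2,0,0,0,0,0,0.2,0,0,0,0,0,0.2,0,0,0,0,0,0.2,0,0,0,0,0,0.2,0,0,0,0,0,0.2,0,0,0,0,0,0,0,0,0,0,0,0,0,0,0]

```text
t: 38.3
tool_pos: [0.48, 0.3205, 0.3429]
ee_rot: [-2.448, -1.969, -0.0]
ft_force: [-1.0, 1.3, -1.4]
opening: 0.148
gripper_force: 59.6
```

```bash
python3 -c "
from h import *
legs(('hook',.185))"
```

```text
t 38.3 grasp [0.48   0.3205 0.1882] yaw -12.39 tilt [0.     0.0003] F [-1.04  1.32 -1.37] op 0.148 gf 59.6
hook 0.185 turn -0.02 shift [-0.02  0.01  0.16]
```

Request:
jog_arm:
  commands: [0,0,0.1,0,0,0,0,0,0.1,0,0,0,0,0,0,0,0,0,0,0,0,0,0,0]

```text
t: 38.7
tool_pos: [0.48, 0.3205, 0.3388]
ee_rot: [-2.448, -1.969, -0.0]
ft_force: [-2.2, 1.9, -0.4]
opening: 0.149
gripper_force: 59.8
```

Request:
jog_arm:
  commands: [0,0,0,0,0,0,0,0,0,0,0,0,0,0,0,0,0,0,0,0,0,0,0,0,0,0,0,0,0,0,0,0,-0.5,0,0,0,0,0,-0.8,0,0,0,0,0,-0.8,0,0,0]
  gripper: 0.4

```text
t: 39.5
tool_pos: [0.4801, 0.3204, 0.3817]
ee_rot: [2.448, 1.969, 0.0]
ft_force: [1.5, -0.8, 0.7]
opening: 0.597
gripper_force: 0.0
```

Request:
jog_arm:
  commands: [0,0,-0.8,0,0,0,0,0,-0.8,0,0,0,0,0,-0.3,0,0,0,0,0,0,0,0,0,0,0,0,0,0,0,0,0,0,0,0,0,0,0,0,0,0,0,0,0,0,0,0,0]

```text
t: 40.3
tool_pos: [0.48, 0.3203, 0.418]
ee_rot: [-2.448, -1.969, 0.002]
ft_force: [0.5, -0.7, 0.1]
opening: 0.598
gripper_force: 0.0
```

Request:
jog_arm:
  commands: [0,0,0,0,0,0,0,0,0,0,0,0,0,0,0,0,0,0,0,0,0,0,0,0,0,0,0,0,0,0,0,0,0,0,0,0,0,0,0,0,0,0,0,0,0,0,0,0]

```text
t: 41.1
tool_pos: [0.48, 0.3203, 0.4187]
ee_rot: [2.448, 1.969, -0.0]
ft_force: [-0.1, 0.2, 0.5]
opening: 0.601
gripper_force: 0.0
```

Request:
jog_arm:
  commands: [0,0,0,0,0,0,0,0,0,0,0,0,0,0,0,0,0,0,0,0,0,0,0,0,0,0,0,0,0,0,0,0,0,0,0,0,0,0,0,0,0,0,0,0,0,0,0,0]

```text
t: 41.9
tool_pos: [0.48, 0.3204, 0.4186]
ee_rot: [2.448, 1.969, -0.0]
ft_force: [0.2, 0.1, 0.6]
opening: 0.601
gripper_force: 0.0
```

Request:
jog_arm:
  commands: [0,0,0,0,0,0,0,0,0,0,0,0,0,0,0,0,0,0,0,0,0,0,0,0,0,0,0,0,0,0,0,0,0,0,0,0,0,0,0,0,0,0,0,0,0,0,0,0]

```text
t: 42.7
tool_pos: [0.48, 0.3204, 0.4187]
ee_rot: [2.448, 1.969, -0.0]
ft_force: [-0.3, -0.8, -0.4]
opening: 0.6
gripper_force: 0.0
```

Request:
jog_arm:
  commands: [0,0,0,0,0,0,0,0,0,0,0,0,0,0,0,0,0,0,0,0,0,0,0,0,0,0,0,0,0,0,0,0,0,0,0,0,0,0,0,0,0,0,0,0,0,0,0,0]

```text
t: 43.5
tool_pos: [0.48, 0.3203, 0.4186]
ee_rot: [2.448, 1.969, -0.0]
ft_force: [0.9, 0.2, 0.3]
opening: 0.602
gripper_force: 0.0
```

Request:
jog_arm:
  commands: [0,0,0,0,0,0,0,0,0,0,0,0,0,0,0,0,0,0,0,0,0,0,0,0,0,0,0,0,0,0,0,0,0,0,0,0,0,0,0,0,0,0,0,0,0,0,0,0]

```text
t: 44.3
tool_pos: [0.48, 0.3203, 0.4187]
ee_rot: [2.448, 1.969, -0.0]
ft_force: [-0.0, 0.2, 0.7]
opening: 0.603
gripper_force: 0.0
```

```bash
python3 -c "
from h import *
b=still()
legs(('hook',.180))
cv2.imwrite('pics/s5.png',up(b,230,140,130,120,5))"
```

```text
diff [0, 0, 0, 0, 0, 0]
t 44.6 grasp [0.48   0.3204 0.264 ] yaw -12.38 tilt [ 0.     -0.0001] F [0.48 0.25 0.44] op 0.601 gf 0.0
hook 0.18 turn -0.02 shift [-0.02  0.    4.2 ]
```

View pics/s5.png

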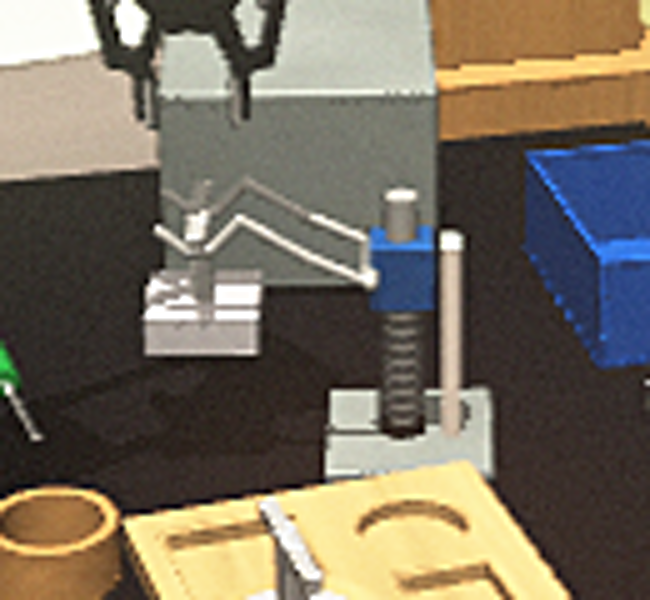

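The square hangs still. I'll take it off.

Request:
jog_arm:
  commands: [0,0,0.7,0,0,0,0,0,0.7,0,0,0,0,0,0.7,0,0,0,0,0,0.7,0,0,0,0,0,0.7,0,0,0,0,0,0.4,0,0,0,0,0,0.3,0,0,0,0,0,0,0,0,0]

```text
t: 45.45
tool_pos: [0.4799, 0.3203, 0.3341]
ee_rot: [-2.448, -1.969, 0.002]
ft_force: [0.8, 0.8, -0.7]
opening: 0.6
gripper_force: 0.0
```

Request:
jog_arm:
  commands: [0,0,0,0,0,0,0,0,0,0,0,0,0,0,0,0,0,0,0,0,0,0,0,0,0,0,0,0,0,0,0,0,0,0,0,0,0,0,0,0,0,0]
  gripper: 1

```text
t: 46.15
tool_pos: [0.4801, 0.3205, 0.3348]
ee_rot: [2.448, 1.969, 0.001]
ft_force: [0.8, 1.8, -0.0]
opening: 0.147
gripper_force: 61.7
```

Request:
jog_arm:
  commands: [0,0,-0.3,0,0,0,0,0,-0.4,0,0,0,0,0,-0.4,0,0,0,0,0,-0.4,0,0,0,0,0,-0.4,0,0,0,0,0,-0.4,0,0,0,0,0,-0.3,0,0,0,0,0,0,0,0,0]

```text
t: 46.95
tool_pos: [0.4802, 0.3205, 0.3878]
ee_rot: [2.448, 1.969, 0.003]
ft_force: [0.9, 1.1, -5.5]
opening: 0.148
gripper_force: 61.0
```

```bash
python3 -c "
from h import *
legs(('pre',.228),((.37,.2,-12.3),.228),('psq',.228),('psq',.115))"
```

```text
t 47.0 grasp [0.4802 0.3205 0.2331] yaw -12.38 tilt [0.0018 0.0008] F [ 0.86  1.11 -5.49] op 0.148 gf 61.0
pre 0.228 turn -0.02 shift [-0.02 -5.76  0.25]
(0.37, 0.2, -12.3) 0.228 turn -0.00 shift [-7.03  1.65 -0.  ]
psq 0.228 turn -4.50 shift [-4.29  4.58 -0.  ]
psq 0.115 turn -0.00 shift [0.   0.   5.65]
```

Request:
jog_arm:
  commands: [0,-0.5,0.1,0,0,0,0,-0.9,0,0,0,0,0,-0.9,0,0,0,0,0,-0.9,0,0,0,0,0,-0.9,0,0,0,0,0,-0.9,0,0,0,0,0,-0.8,0,0,0,0,-0.7,0,0,0,0,0]

```text
t: 47.75
tool_pos: [0.3614, 0.3328, 0.3848]
ee_rot: [-2.444, -1.971, -0.001]
ft_force: [0.1, -1.0, -5.5]
opening: 0.146
gripper_force: 60.9
```

Request:
jog_arm:
  commands: [-0.9,0,0,0,0,0,-0.9,0.3,0,0,0,0,-0.9,0.3,0,0,0,0,-0.9,0.3,0,0,0,0,-0.9,0.3,0,0,0,0,-0.9,0.3,0,0,0,0,-0.9,0.15,0,0,0,0,0,0,0,0,0,-0.9]

```text
t: 48.55
tool_pos: [0.3684, 0.1984, 0.3846]
ee_rot: [2.385, 2.042, -0.003]
ft_force: [0.1, -0.3, -5.4]
opening: 0.149
gripper_force: 60.9
```

Request:
jog_arm:
  commands: [0,0,0,0,0,-0.9,0,0,0,0,0,-0.9,0,0,0,0,0,-0.9,0,0,0,0,0,-0.9,-0.7,0.7,0,0,0,0,-0.7,0.7,0,0,0,0,-0.7,0.7,0,0,0,0,-0.7,0.7,0,0,0,0]

```text
t: 49.35
tool_pos: [0.4304, 0.1494, 0.3848]
ee_rot: [2.111, 2.326, -0.001]
ft_force: [0.2, -0.2, -5.8]
opening: 0.149
gripper_force: 60.9
```

Request:
jog_arm:
  commands: [-0.7,0.7,0,0,0,0,-0.5,0.6,0,0,0,0,-0.3,0.4,0,0,0,0,0,0,0,0,0,0,0,0,0,0,0,0,0,0,0,0,0,0]

```text
t: 49.95
tool_pos: [0.4661, 0.125, 0.3846]
ee_rot: [-2.109, -2.328, 0.001]
ft_force: [-0.0, 0.3, -5.1]
opening: 0.152
gripper_force: 60.9
```

```bash
python3 -c "
from h import *
legs(('psq',.115),('psq',.0945))"
```

```text
t 50.0 grasp [0.4661 0.125  0.2299] yaw 5.65 tilt [-0.0011  0.0002] F [-0.03  0.3  -5.09] op 0.152 gf 60.9
psq 0.115 turn -0.01 shift [-0.08  0.17  5.74]
psq 0.0945 turn -0.00 shift [0.   0.   1.03]
```

Request:
jog_arm:
  commands: [-0.04,0.08,0.8,0,0,0,-0.04,0.08,0.8,0,0,0,0,0,0.8,0,0,0,0,0,0.8,0,0,0,0,0,0.8,0,0,0,0,0,0.8,0,0,0,0,0,0.5,0,0,0,0,0,0,0,0,0]

```text
t: 50.75
tool_pos: [0.4693, 0.1237, 0.2775]
ee_rot: [-2.108, -2.327, 0.004]
ft_force: [-0.1, -0.1, -5.1]
opening: 0.152
gripper_force: 60.9
```

```bash
python3 -c "
from h import *
legs(('psq',.0945))"
```

```text
t 50.8 grasp [0.4693 0.1237 0.1228] yaw 5.66 tilt [-0.0034 -0.0004] F [-0.08 -0.12 -5.1 ] op 0.152 gf 60.9
psq 0.0945 turn -0.01 shift [-0.    0.02  1.42]
```

Request:
jog_arm:
  commands: [0,0,0.2,0,0,0,0,0,0.2,0,0,0,0,0,0.2,0,0,0,0,0,0.2,0,0,0,0,0,0.2,0,0,0,0,0,0.15,0,0,0,0,0,0,0,0,0,0,0,0,0,0,0]

```text
t: 51.55
tool_pos: [0.4703, 0.1233, 0.2556]
ee_rot: [2.11, 2.328, -0.0]
ft_force: [0.1, 0.7, -5.4]
opening: 0.151
gripper_force: 60.8
```

```bash
python3 -c "
from h import *
legs(('psq',.0945))"
```

```text
t 51.5 grasp [0.4703 0.1233 0.1009] yaw 5.62 tilt [-0.0001 -0.0001] F [ 0.11  0.68 -5.42] op 0.151 gf 60.8
psq 0.0945 turn -0.02 shift [ 0.02 -0.03  0.32]
```

Request:
jog_arm:
  commands: [0,0,0.05,0,0,0,0,0,0,0,0,0,0,0,0,0,0,0]

```text
t: 51.85
tool_pos: [0.4703, 0.1233, 0.2548]
ee_rot: [2.11, 2.327, 0.0]
ft_force: [0.7, 0.5, -5.7]
opening: 0.15
gripper_force: 60.9
```

Request:
jog_arm:
  commands: [0,0,0.1,0,0,0,0,0,0.1,0,0,0,0,0,0.05,0,0,0,0,0,0,0,0,0,0,0,0,0,0,0]

```text
t: 52.35
tool_pos: [0.4702, 0.1233, 0.2511]
ee_rot: [2.109, 2.327, 0.001]
ft_force: [-2.2, -2.0, 6.6]
opening: 0.152
gripper_force: 62.6
```

Request:
jog_arm:
  commands: [0,0,0.05,0,0,0,0,0,0,0,0,0,0,0,0,0,0,0]

```text
t: 52.65
tool_pos: [0.4701, 0.1233, 0.251]
ee_rot: [2.109, 2.327, 0.001]
ft_force: [-5.5, -0.3, 13.8]
opening: 0.152
gripper_force: 63.7
```

Request:
jog_arm:
  commands: [0,0,-0.1,0,0,0,0,0,0,0,0,0,0,0,0,0,0,0,0,0,0,0,0,0,0,0,-0.5,0,0,0,0,0,-1,0,0,0,0,0,-1,0,0,0,0,0,-1,0,0,0]
  gripper: 0.4

```text
t: 53.45
tool_pos: [0.4703, 0.1234, 0.3219]
ee_rot: [2.11, 2.328, 0.0]
ft_force: [0.6, 0.1, -0.4]
opening: 0.605
gripper_force: 0.0
```

Request:
jog_arm:
  commands: [0,0,-1,0,0,0,0,0,-1,0,0,0,0,0,-0.7,0,0,0,-0.6,-1,0,0,0,0,-0.8,-1,0,0,0,0,-0.8,-1,0,0,0,0,-1,-1,0,0,0,0,-1,0,0,0,0,0]

```text
t: 54.25
tool_pos: [0.3962, 0.0315, 0.3751]
ee_rot: [-2.108, -2.327, 0.002]
ft_force: [1.3, 0.5, -0.7]
opening: 0.601
gripper_force: 0.0
```

Request:
jog_arm:
  commands: [-1,0,0,0,0,0,-1,0,0,0,0,0,-1,0,0,0,0,0,-1,0,0,0,0,0,-1,0,0,0,0,0,0,0,0,0,0,0]

```text
t: 54.85
tool_pos: [0.4091, -0.0693, 0.3753]
ee_rot: [2.112, 2.324, -0.0]
ft_force: [0.2, -0.6, 0.2]
opening: 0.599
gripper_force: 0.0
```

```bash
python3 -c "
from h import *
a=arm.snapshot('top')[:,:,::-1].copy();b=arm.snapshot('side')[:,:,::-1].copy()
cv2.imwrite('pics/top3.png',a);cv2.imwrite('pics/side3.png',b)
cv2.imwrite('pics/v1.png',np.vstack([np.hstack([up(a,410,210,100,75,4),up(b,240,220,100,75,4)]),np.hstack([up(a,220,185,133,100,3),up(b,280,280,133,100,3)])[:,:800]]) if 0 else np.hstack([up(a,410,200,80,110,5),up(b,240,210,80,110,5)]))
legs()"
```

```text
t 55.0 grasp [ 0.4085 -0.0676  0.2202] yaw 5.54 tilt [0.0001 0.0006] F [-0.45  0.34  0.21] op 0.604 gf 0.0
```

View pics/v1.png

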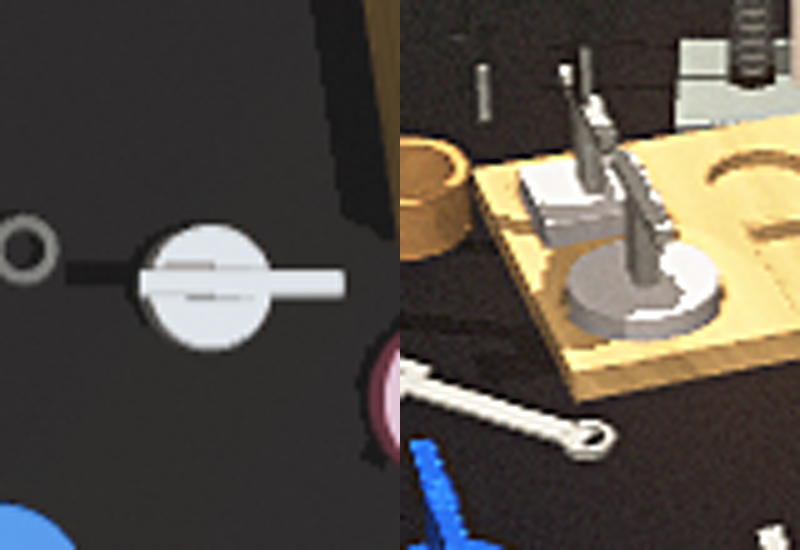

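Square and big round both sit upright in their pockets. In the crop, the small round's bar runs (140,283)–(345,284) and its base centre is (206,287).

```bash
python3 -c "
from h import *
f=lambda p:(np.array(p)+.5)/5-.5+np.array((410,200))
L=onz('top',f((139.5,283)),.095);r=onz('top',f((346,284)),.095);d=L-r
yaw=np.degrees(np.arctan2(d[1],d[0]))-90;m=(L+r)/2;c=onz('top',f((206,287)),.03);print(m,np.linalg.norm(d),yaw,c)
t=(round((m[0]+c[0])/2,4),round((m[1]+c[1])/2,4),round(yaw,1));print(t)
legs((t,.2202),(t,.089))"
```

```text
[ 0.48223758 -0.39293407  0.095     ] 0.10496967606377272 -1.814744351985368 [ 0.48247973 -0.3897452   0.03      ]
(np.float64(0.4824), np.float64(-0.3913), np.float64(-1.8))
t 55.0 grasp [ 0.4085 -0.0676  0.2202] yaw 5.54 tilt [0.0001 0.0006] F [-0.45  0.34  0.21] op 0.604 gf 0.0
(np.float64(0.4824), np.float64(-0.3913), np.float64(-1.8)) 0.2202 turn 1.84 shift [-16.06   4.2    0.  ]
(np.float64(0.4824), np.float64(-0.3913), np.float64(-1.8)) 0.089 turn -0.00 shift [0.   0.   6.56]
```

Request:
jog_arm:
  commands: [0,0,0,0,0,0.92,0,0,0,0,0,0.92,-1,0.26,0,0,0,0,-1,0.26,0,0,0,0,-1,0.26,0,0,0,0,-1,0.26,0,0,0,0,-1,0.26,0,0,0,0,-1,0.26,0,0,0,0]

```text
t: 55.75
tool_pos: [0.4364, -0.1881, 0.3749]
ee_rot: [-2.253, -2.188, -0.001]
ft_force: [0.3, 0.1, -0.3]
opening: 0.599
gripper_force: 0.0
```

Request:
jog_arm:
  commands: [-1,0.26,0,0,0,0,-1,0.26,0,0,0,0,-1,0.26,0,0,0,0,-1,0.26,0,0,0,0,-1,0.26,0,0,0,0,-1,0.26,0,0,0,0,-1,0.26,0,0,0,0,-1,0.26,0,0,0,0]

```text
t: 56.55
tool_pos: [0.4732, -0.3514, 0.3746]
ee_rot: [-2.255, -2.187, -0.0]
ft_force: [0.0, -0.9, -0.1]
opening: 0.599
gripper_force: 0.0
```

Request:
jog_arm:
  commands: [-1,0.26,0,0,0,0,-0.9,0.26,0,0,0,0,-0.2,0,0.3,0,0,0,0,0,0.6,0,0,0,0,0,0.6,0,0,0,0,0,0,0,0,0,0,0,0,0,0,0]

```text
t: 57.25
tool_pos: [0.4818, -0.3911, 0.3441]
ee_rot: [-2.253, -2.187, -0.0]
ft_force: [-0.4, 0.5, -0.3]
opening: 0.599
gripper_force: 0.0
```

```bash
python3 -c "
from h import *
legs(((.4824,-.3913,-1.8),.089))"
```

```text
t 57.2 grasp [ 0.4818 -0.3911  0.1894] yaw -1.71 tilt [-0.0011  0.0013] F [-0.35  0.51 -0.33] op 0.599 gf 0.0
(0.4824, -0.3913, -1.8) 0.089 turn 0.02 shift [-0.01  0.03  5.02]
```

Then lift 7 units and turn +2.65 to the hook yaw.

Request:
jog_arm:
  commands: [0,0.02,0.8,0,0,0,0,0,0.8,0,0,0,0,0,0.8,0,0,0,0,0,0.8,0,0,0,0,0,0.8,0,0,0,0,0,0.6,0,0,0,0,0,0.4,0,0,0,0,0,0,0,0,0]

```text
t: 58.05
tool_pos: [0.4823, -0.3916, 0.2439]
ee_rot: [-2.254, -2.187, 0.0]
ft_force: [0.2, 0.4, -0.2]
opening: 0.6
gripper_force: 0.0
```

Request:
jog_arm:
  commands: [0,0,0,0,0,0,0,0,0,0,0,0,0,0,0,0,0,0,0,0,0,0,0,0,0,0,0,0,0,0,0,0,0,0,0,0,0,0,0,0,0,0]
  gripper: 1

```text
t: 58.75
tool_pos: [0.4824, -0.3923, 0.2456]
ee_rot: [2.254, 2.187, -0.001]
ft_force: [-1.5, 0.4, 5.6]
opening: 0.147
gripper_force: 60.5
```

Request:
jog_arm:
  commands: [0,0,-0.5,0,0,0,0,0,-1,0,0,0,0,0,-1,0,0,0,0,0,-1,0,0,0,0,0,-1,0,0,0.9,0,0,-1,0,0,0.9,0,0,-1,0,0,0.85,0,0,-0.5,0,0,0]

```text
t: 59.55
tool_pos: [0.4826, -0.392, 0.3863]
ee_rot: [2.446, 1.969, 0.001]
ft_force: [0.2, -0.2, -3.0]
opening: 0.149
gripper_force: 59.5
```

Request:
jog_arm:
  commands: [0,0,0,0,0,0,0,0,0,0,0,0,0,0,0,0,0,0,0,0,0,0,0,0]

```text
t: 59.95
tool_pos: [0.4822, -0.3918, 0.3834]
ee_rot: [-2.445, -1.969, 0.0]
ft_force: [-0.9, 0.4, -2.9]
opening: 0.15
gripper_force: 59.5
```

```bash
python3 -c "
from h import *
legs(((.35,.2,-12.3),.228),('pre',.228),('hook',.228))"
```

```text
t 60.0 grasp [ 0.4822 -0.3918  0.2287] yaw -12.33 tilt [-0.0017  0.0017] F [-0.89  0.42 -2.92] op 0.150 gf 59.5
(0.35, 0.2, -12.3) 0.228 turn -0.01 shift [ 27.5  -12.76   0.04]
pre 0.228 turn -0.00 shift [ 7.25 -0.68 -0.  ]
hook 0.228 turn -0.00 shift [-0.    5.75 -0.  ]
```

Request:
jog_arm:
  commands: [1,-0.46,0,0,0,0,1,-0.46,0,0,0,0,1,-0.46,0,0,0,0,1,-0.46,0,0,0,0,1,-0.46,0,0,0,0,1,-0.46,0,0,0,0,1,-0.46,0,0,0,0,1,-0.46,0,0,0,0]

```text
t: 60.75
tool_pos: [0.4443, -0.2187, 0.3844]
ee_rot: [-2.447, -1.969, 0.0]
ft_force: [0.1, 0.7, -3.0]
opening: 0.151
gripper_force: 59.4
```

Request:
jog_arm:
  commands: [1,-0.46,0,0,0,0,1,-0.46,0,0,0,0,1,-0.46,0,0,0,0,1,-0.46,0,0,0,0,1,-0.46,0,0,0,0,1,-0.46,0,0,0,0,1,-0.46,0,0,0,0,1,-0.46,0,0,0,0]

```text
t: 61.55
tool_pos: [0.4063, -0.0465, 0.3847]
ee_rot: [2.447, 1.97, 0.0]
ft_force: [-1.0, 0.5, -2.8]
opening: 0.15
gripper_force: 59.4
```

Request:
jog_arm:
  commands: [1,-0.46,0,0,0,0,1,-0.46,0,0,0,0,1,-0.46,0,0,0,0,1,-0.46,0,0,0,0,1,-0.46,0,0,0,0,1,-0.46,0,0,0,0,1,-0.46,0,0,0,0,1,-0.46,0,0,0,0]

```text
t: 62.35
tool_pos: [0.3684, 0.1253, 0.3847]
ee_rot: [2.447, 1.97, 0.0]
ft_force: [-0.1, -0.4, -1.9]
opening: 0.149
gripper_force: 59.4
```

Request:
jog_arm:
  commands: [0.9,-0.43,0,0,0,0,0.9,-0.43,0,0,0,0,0.9,-0.43,0,0,0,0,0.9,-0.43,0,0,0,0,0.9,-0.1,0,0,0,0,0.9,-0.1,0,0,0,0,0.9,-0.1,0,0,0,0,0.9,-0.1,0,0,0,0]

```text
t: 63.15
tool_pos: [0.358, 0.2748, 0.3846]
ee_rot: [2.447, 1.97, 0.0]
ft_force: [-0.1, -1.0, -2.9]
opening: 0.153
gripper_force: 59.4
```

Request:
jog_arm:
  commands: [0.9,-0.1,0,0,0,0,0.9,-0.1,0,0,0,0,0.9,-0.1,0,0,0,0,0.6,0,0,0,0,0,0.2,0,0,0,0,0,0,0,0,0,0,0,0,0,0,0,0,0]

```text
t: 63.85
tool_pos: [0.3676, 0.343, 0.3845]
ee_rot: [2.447, 1.969, -0.002]
ft_force: [0.1, 0.3, -3.5]
opening: 0.146
gripper_force: 59.4
```

```bash
python3 -c "
from h import *
legs(('pre',.228),('hook',.228),('hook',.208))"
```

```text
t 63.9 grasp [0.3676 0.343  0.2298] yaw -12.35 tilt [-0.0005 -0.0011] F [ 0.1   0.3  -3.53] op 0.146 gf 59.4
pre 0.228 turn -0.01 shift [ 0.07 -0.02  0.09]
hook 0.228 turn -0.00 shift [-0.    5.75 -0.  ]
hook 0.208 turn -0.00 shift [0. 0. 1.]
```

Request:
jog_arm:
  commands: [0.04,0.7,0,0,0,0,0.03,0.8,0,0,0,0,0,0.8,0,0,0,0,0,0.8,0,0,0,0,0,0.8,0,0,0,0,0,0.8,0,0,0,0,0,0.6,0,0,0,0,0,0.42,0,0,0,0]

```text
t: 64.65
tool_pos: [0.4812, 0.3201, 0.3844]
ee_rot: [2.448, 1.969, -0.0]
ft_force: [0.2, -0.6, -2.3]
opening: 0.15
gripper_force: 59.4
```

Request:
jog_arm:
  commands: [0,0,0.3,0,0,0,0,0,0.3,0,0,0,0,0,0.3,0,0,0,0,0,0,0,0,0]

```text
t: 65.05
tool_pos: [0.4788, 0.3204, 0.3653]
ee_rot: [-2.446, -1.97, 0.005]
ft_force: [-0.2, -0.3, -2.6]
opening: 0.147
gripper_force: 59.3
```

Request:
jog_arm:
  commands: [0,0,0.2,0,0,0,0,0,0.2,0,0,0,0,0,0.2,0,0,0,0,0,0.2,0,0,0,0,0,0,0,0,0,0,0,0,0,0,0]

```text
t: 65.65
tool_pos: [0.4798, 0.3205, 0.3508]
ee_rot: [-2.447, -1.97, 0.0]
ft_force: [-0.3, 0.5, -1.7]
opening: 0.145
gripper_force: 59.6
```

```bash
python3 -c "
from h import *
legs(('hook',.191))"
```

```text
t 65.7 grasp [0.4798 0.3205 0.1961] yaw -12.35 tilt [-0.0003  0.0001] F [-0.29  0.48 -1.67] op 0.145 gf 59.6
hook 0.191 turn -0.01 shift [-0.02  0.02  0.25]
```

Request:
jog_arm:
  commands: [0,0,0.1,0,0,0,0,0,0.12,0,0,0,0,0,0,0,0,0,0,0,0,0,0,0]

```text
t: 66.05
tool_pos: [0.4798, 0.3205, 0.3464]
ee_rot: [-2.447, -1.97, -0.0]
ft_force: [-1.2, 0.5, 0.1]
opening: 0.148
gripper_force: 59.7
```

Request:
jog_arm:
  commands: [0,0,0,0,0,0,0,0,0,0,0,0,0,0,0,0,0,0,0,0,0,0,0,0,0,0,0,0,0,0,0,0,-0.5,0,0,0,0,0,-0.8,0,0,0,0,0,-0.8,0,0,0]
  gripper: 0.4

```text
t: 66.85
tool_pos: [0.4799, 0.3204, 0.3893]
ee_rot: [2.447, 1.97, 0.0]
ft_force: [-0.2, 0.8, -0.4]
opening: 0.6
gripper_force: 0.0
```

Request:
jog_arm:
  commands: [0,0,-0.8,0,0,0,0,0,-0.8,0,0,0,0,0,-0.3,0,0,0,0,0,0,0,0,0,0,0,0,0,0,0,0,0,0,0,0,0,0,0,0,0,0,0,0,0,0,0,0,0]

```text
t: 67.65
tool_pos: [0.4798, 0.3204, 0.4256]
ee_rot: [-2.447, -1.97, 0.002]
ft_force: [0.4, -0.4, -0.2]
opening: 0.601
gripper_force: 0.0
```

Request:
jog_arm:
  commands: [0,0,0,0,0,0,0,0,0,0,0,0,0,0,0,0,0,0,0,0,0,0,0,0,0,0,0,0,0,0,0,0,0,0,0,0,0,0,0,0,0,0,0,0,0,0,0,0]

```text
t: 68.45
tool_pos: [0.4798, 0.3204, 0.4263]
ee_rot: [2.447, 1.97, -0.0]
ft_force: [0.6, 0.5, -0.7]
opening: 0.601
gripper_force: 0.0
```

Request:
jog_arm:
  commands: [0,0,0,0,0,0,0,0,0,0,0,0,0,0,0,0,0,0,0,0,0,0,0,0,0,0,0,0,0,0,0,0,0,0,0,0,0,0,0,0,0,0,0,0,0,0,0,0]

```text
t: 69.25
tool_pos: [0.4799, 0.3204, 0.4263]
ee_rot: [2.447, 1.97, -0.0]
ft_force: [-0.9, -0.3, -0.1]
opening: 0.598
gripper_force: 0.0
```

Request:
jog_arm:
  commands: [0,0,0,0,0,0,0,0,0,0,0,0,0,0,0,0,0,0,0,0,0,0,0,0,0,0,0,0,0,0,0,0,0,0,0,0,0,0,0,0,0,0,0,0,0,0,0,0]

```text
t: 70.05
tool_pos: [0.4798, 0.3204, 0.4263]
ee_rot: [2.447, 1.97, -0.0]
ft_force: [-0.1, -0.6, 0.6]
opening: 0.603
gripper_force: 0.0
```

Request:
jog_arm:
  commands: [0,0,0,0,0,0,0,0,0,0,0,0,0,0,0,0,0,0,0,0,0,0,0,0,0,0,0,0,0,0,0,0,0,0,0,0,0,0,0,0,0,0,0,0,0,0,0,0]

```text
t: 70.85
tool_pos: [0.4798, 0.3205, 0.4263]
ee_rot: [2.447, 1.97, -0.0]
ft_force: [-0.2, 0.3, 0.2]
opening: 0.598
gripper_force: 0.0
```

Request:
jog_arm:
  commands: [0,0,0,0,0,0,0,0,0,0,0,0,0,0,0,0,0,0,0,0,0,0,0,0,0,0,0,0,0,0,0,0,0,0,0,0,0,0,0,0,0,0,0,0,0,0,0,0]

```text
t: 71.65
tool_pos: [0.4798, 0.3204, 0.4263]
ee_rot: [2.447, 1.97, -0.0]
ft_force: [0.8, 0.7, 0.9]
opening: 0.604
gripper_force: 0.0
```

```bash
python3 -c "
from h import *
b=still()
legs(('hook',.1895))
cv2.imwrite('pics/s6.png',up(b,230,140,130,120,5))"
```

```text
diff [0, 0, 0, 0, 0, 0]
t 72.0 grasp [0.4798 0.3204 0.2716] yaw -12.34 tilt [ 0.     -0.0001] F [-0.02 -0.45  0.06] op 0.600 gf 0.0
hook 0.1895 turn -0.01 shift [-0.02  0.01  4.1 ]
```

View pics/s6.png

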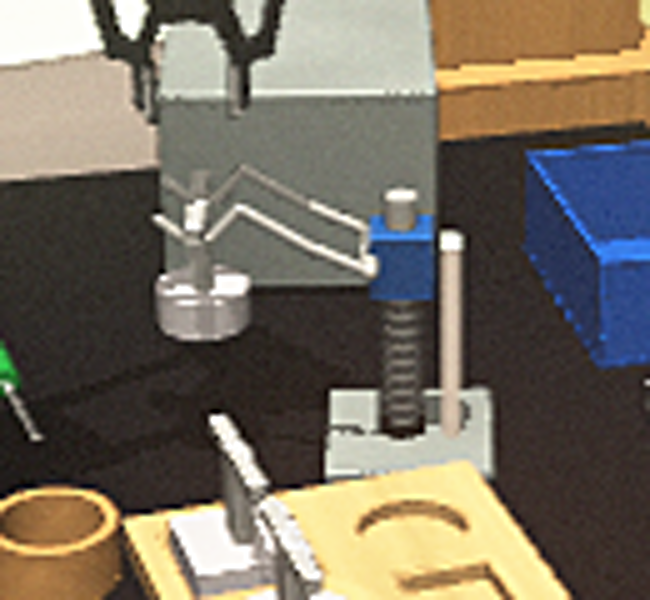

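The small round hangs still. Taking it off.

Request:
jog_arm:
  commands: [0,0,0.7,0,0,0,0,0,0.7,0,0,0,0,0,0.7,0,0,0,0,0,0.7,0,0,0,0,0,0.7,0,0,0,0,0,0.4,0,0,0,0,0,0.2,0,0,0,0,0,0,0,0,0]

```text
t: 72.8
tool_pos: [0.4798, 0.3204, 0.344]
ee_rot: [-2.447, -1.97, 0.001]
ft_force: [0.7, 1.1, 0.4]
opening: 0.599
gripper_force: 0.0
```

Request:
jog_arm:
  commands: [0,0,0,0,0,0,0,0,0,0,0,0,0,0,0,0,0,0,0,0,0,0,0,0,0,0,0,0,0,0,0,0,0,0,0,0,0,0,0,0,0,0]
  gripper: 1

```text
t: 73.5
tool_pos: [0.48, 0.3205, 0.3444]
ee_rot: [2.447, 1.97, 0.001]
ft_force: [0.4, 1.8, 0.1]
opening: 0.148
gripper_force: 62.4
```

Request:
jog_arm:
  commands: [0,0,-0.3,0,0,0,0,0,-0.3,0,0,0,0,0,-0.3,0,0,0,0,0,-0.3,0,0,0,0,0,-0.3,0,0,0,0,0,-0.3,0,0,0,0,0,-0.2,0,0,0,0,0,0,0,0,0]

```text
t: 74.3
tool_pos: [0.48, 0.3205, 0.3851]
ee_rot: [2.447, 1.969, 0.002]
ft_force: [-0.1, -0.0, -3.3]
opening: 0.147
gripper_force: 62.0
```

```bash
python3 -c "
from h import *
legs(('pre',.228),((.40,.14,-12.3),.228),('psmall',.228),('psmall',.115))"
```

```text
t 74.3 grasp [0.48   0.3205 0.2304] yaw -12.35 tilt [0.0013 0.0005] F [-0.12 -0.   -3.28] op 0.147 gf 62.0
pre 0.228 turn -0.01 shift [-0.02 -5.74  0.12]
(0.4, 0.14, -12.3) 0.228 turn -0.00 shift [-9.65  3.76 -0.  ]
psmall 0.228 turn -4.50 shift [-1.15  9.4  -0.  ]
psmall 0.115 turn -0.00 shift [0.   0.   5.65]
```

Request:
jog_arm:
  commands: [0,-0.5,0,0,0,0,0,-0.9,0,0,0,0,0,-0.9,0,0,0,0,0,-0.9,0,0,0,0,0,-0.9,0,0,0,0,0,-0.9,0,0,0,0,0,-0.8,0,0,0,0,-0.7,0,0,0,0,0]

```text
t: 75.1
tool_pos: [0.3613, 0.3327, 0.3844]
ee_rot: [-2.443, -1.973, -0.001]
ft_force: [0.6, -0.2, -3.5]
opening: 0.147
gripper_force: 62.0
```

Request:
jog_arm:
  commands: [-0.9,0,0,0,0,0,-0.9,0,0,0,0,0,-0.9,0.5,0,0,0,0,-0.9,0.5,0,0,0,0,-0.9,0.5,0,0,0,0,-0.9,0.5,0,0,0,0,-0.9,0.5,0,0,0,0,-0.9,0.5,0,0,0,0]

```text
t: 75.9
tool_pos: [0.3913, 0.1757, 0.3844]
ee_rot: [2.449, 1.967, -0.0]
ft_force: [0.2, 1.2, -3.0]
opening: 0.152
gripper_force: 62.0
```

Request:
jog_arm:
  commands: [-0.9,0.4,0,0,0,0,-0.8,0.3,0,0,0,0,0,0,0,0,0,-0.9,0,0,0,0,0,-0.9,0,0,0,0,0,-0.9,0,0,0,0,0,-0.9,0,0,0,0,0,-0.9,0,0,0,0,0,0]

```text
t: 76.7
tool_pos: [0.3975, 0.1405, 0.3843]
ee_rot: [2.111, 2.326, -0.001]
ft_force: [-0.1, 0.6, -4.0]
opening: 0.147
gripper_force: 62.0
```

```bash
python3 -c "
from h import *
legs(('psmall',.228),('psmall',.115))"
```

```text
t 76.7 grasp [0.3975 0.1405 0.2296] yaw 5.54 tilt [ 0.0001 -0.0006] F [-0.09  0.6  -3.98] op 0.147 gf 62.0
psmall 0.228 turn -0.04 shift [-1.19  9.52  0.08]
psmall 0.115 turn -0.00 shift [0.   0.   5.65]
```

Request:
jog_arm:
  commands: [-0.2,0.9,0,0,0,0,-0.2,0.9,0,0,0,0,-0.2,0.9,0,0,0,0,-0.2,0.9,0,0,0,0,-0.2,0.9,0,0,0,0,-0.2,0.9,0,0,0,0,0,0.9,0,0,0,0,0,0.9,0,0,0,0]

```text
t: 77.5
tool_pos: [0.5461, 0.1314, 0.3838]
ee_rot: [2.11, 2.326, 0.0]
ft_force: [-0.7, 0.2, -2.7]
opening: 0.149
gripper_force: 62.0
```

Request:
jog_arm:
  commands: [0,0.9,0,0,0,0,0,0.9,0,0,0,0,0,0.5,0,0,0,0,0,0,0,0,0,0,0,0,0,0,0,0,0,0,0,0,0,0]

```text
t: 78.1
tool_pos: [0.5886, 0.1365, 0.3841]
ee_rot: [-2.109, -2.328, 0.001]
ft_force: [0.1, 0.9, -3.4]
opening: 0.147
gripper_force: 62.0
```

```bash
python3 -c "
from h import *
legs(('psmall',.115),('psmall',.0955))"
```

```text
t 78.1 grasp [0.5886 0.1365 0.2294] yaw 5.65 tilt [-0.0011 -0.0003] F [ 0.07  0.93 -3.41] op 0.147 gf 62.0
psmall 0.115 turn -0.01 shift [-0.05  0.03  5.72]
psmall 0.0955 turn -0.00 shift [0.   0.   0.98]
```

Request:
jog_arm:
  commands: [-0.05,0.03,0.8,0,0,0,0,0,0.8,0,0,0,0,0,0.8,0,0,0,0,0,0.8,0,0,0,0,0,0.8,0,0,0,0,0,0.8,0,0,0,0,0,0.5,0,0,0,0,0,0,0,0,0]

```text
t: 78.9
tool_pos: [0.5889, 0.1357, 0.2771]
ee_rot: [-2.108, -2.327, 0.004]
ft_force: [-0.3, -0.2, -3.1]
opening: 0.147
gripper_force: 61.9
```

Request:
jog_arm:
  commands: [0,0,0.2,0,0,0,0,0,0.2,0,0,0,0,0,0.2,0,0,0,0,0,0.2,0,0,0,0,0,0.2,0,0,0,0,0,0.15,0,0,0,0,0,0,0,0,0,0,0,0,0,0,0]

```text
t: 79.7
tool_pos: [0.59, 0.1358, 0.2552]
ee_rot: [2.109, 2.328, -0.0]
ft_force: [-0.0, 0.0, -2.8]
opening: 0.152
gripper_force: 62.0
```

Request:
jog_arm:
  commands: [0,0,0.1,0,0,0,0,0,0,0,0,0,0,0,0,0,0,0]

```text
t: 80.0
tool_pos: [0.5899, 0.1357, 0.2533]
ee_rot: [2.109, 2.328, -0.0]
ft_force: [0.7, -0.0, -3.5]
opening: 0.146
gripper_force: 62.0
```

```bash
python3 -c "
from h import *
legs(('psmall',.0955))"
```

```text
t 80.0 grasp [0.5899 0.1357 0.0986] yaw 5.66 tilt [ 0.0001 -0.0001] F [ 0.7  -0.03 -3.45] op 0.146 gf 62.0
psmall 0.0955 turn -0.01 shift [ 0.   -0.03  0.16]
```

Request:
jog_arm:
  commands: [0,0,0.1,0,0,0,0,0,0,0,0,0,0,0,0,0,0,0]

```text
t: 80.3
tool_pos: [0.59, 0.1357, 0.252]
ee_rot: [2.109, 2.328, 0.001]
ft_force: [-1.8, -0.7, 2.9]
opening: 0.147
gripper_force: 62.8
```

Request:
jog_arm:
  commands: [0,0,0.05,0,0,0,0,0,0,0,0,0,0,0,0,0,0,0]

```text
t: 80.6
tool_pos: [0.59, 0.1357, 0.252]
ee_rot: [2.108, 2.328, 0.002]
ft_force: [-3.8, -0.5, 8.7]
opening: 0.152
gripper_force: 63.7
```

Request:
jog_arm:
  commands: [0,0,-0.1,0,0,0,0,0,0,0,0,0,0,0,0,0,0,0,0,0,0,0,0,0,0,0,-0.5,0,0,0,0,0,-1,0,0,0,0,0,-1,0,0,0,0,0,-1,0,0,0]
  gripper: 0.4

```text
t: 81.4
tool_pos: [0.59, 0.1358, 0.3235]
ee_rot: [2.109, 2.328, 0.0]
ft_force: [0.3, 0.3, 0.4]
opening: 0.601
gripper_force: 0.0
```

Request:
jog_arm:
  commands: [0,0,-1,0,0,0,0,0,-1,0,0,0,0,0,-1,0,0,0,0,-1,0,0,0,0,0,-1,0,0,0,0,0,-1,0,0,0,0,0,-1,0,0,0,0,0,-1,0,0,0,0]

```text
t: 82.2
tool_pos: [0.4895, 0.1258, 0.3829]
ee_rot: [2.109, 2.328, 0.001]
ft_force: [0.4, -0.3, -0.1]
opening: 0.599
gripper_force: 0.0
```

Request:
jog_arm:
  commands: [-0.8,-1,0,0,0,0,-0.8,-1,0,0,0,0,-0.8,-1,0,0,0,0,-1,-1,0,0,0,0,-1,-1,0,0,0,0,-1,0,0,0,0,0,-1,0,0,0,0,0,-1,0,0,0,0,0]

```text
t: 83.0
tool_pos: [0.4052, -0.032, 0.3832]
ee_rot: [2.108, 2.327, 0.001]
ft_force: [-0.6, 0.5, 0.1]
opening: 0.6
gripper_force: 0.0
```

Request:
jog_arm:
  commands: [-1,0,0,0,0,0,-1,0,0,0,0,0,-1,0,0,0,0,0,-1,0,0,0,0,0,-1,0,0,0,0,0,0,0,0,0,0,0]

```text
t: 83.6
tool_pos: [0.4158, -0.1326, 0.383]
ee_rot: [2.11, 2.324, -0.001]
ft_force: [0.3, -0.1, -0.1]
opening: 0.598
gripper_force: 0.0
```

```bash
python3 -c "
from h import *
a=arm.snapshot('top')[:,:,::-1].copy();b=arm.snapshot('side')[:,:,::-1].copy()
cv2.imwrite('pics/v2.png',np.hstack([up(a,210,170,135,140,3)[:,:400],up(b,235,170,130,140,3)]))
legs()"
```

```text
t 83.7 grasp [ 0.4152 -0.1307  0.2279] yaw 5.59 tilt [0.0001 0.0005] F [-0.83 -0.45  0.67] op 0.598 gf 0.0
```

View pics/v2.png

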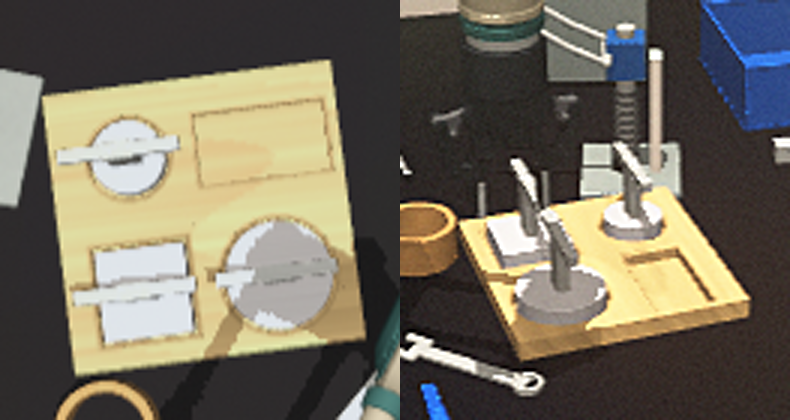

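All three weights are upright and home in their own pockets, parallel to the tray edges. The hook is empty and the gripper is clear, so I'll hand in.

```bash
python3 -c "
from station import arm
print(arm.finish_job())"
```

```text
the job is handed in; nothing more can be done
None
```

I weighed the large round, square and small round in that order (the oblong was missing), seated each in its own tray pocket, left the hook empty and handed the job in at about 84 s; no verdict came back.

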